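# Build a slatted wooden table tree

## Task

Put together the flat slatted Christmas tree: push the notched trunk at its two ends until its back edge lies fully against the straight rail, then add the slats that are there one at a time, longest first. Slide each slat into the corner formed by the two low strips (long edge along the long strip, end against the short one) so that it is squared up, then grip it and lay it flat across the trunk in its own notch, centred across the trunk: the four sizes belong in order of length, the longest in the notch nearest the trunk's long plain foot and the shortest in the top one, and a missing size leaves its notch empty. Finish with the trunk still against the rail, and leave the glass, mug and notebook where they are.

Things in the scene. Friction and masses are not known exactly. Their poses are not given: they have to be found in the camera images.
- rail: Fixed aluminium bar on the table, 320 mm long, 20 wide, 8 high. Origin: on the table, mid-length of the long face towards the robot; y runs along that face, x points away from the robot into the bar (it fills x = 0 to 20 mm). The trunk is pushed in +x against this face. On the left or right of the table, turned up to 0.2 rad.
- corner: Fixed L of two low aluminium strips, 6 mm high, 16 wide, left or right on the table, turned up to 0.2 rad. Origin: on the table at the inner corner. Long strip: x -150 to 16 mm, inner face y = 0, strip on -y. End strip: y 0 to 75, inner face x = 0, strip on +x. A squared slat of length L has its centre at x = -L/2, y = 18 mm, length along x; its upper 12 mm stands clear to be gripped.
- trunk: Loose wooden trunk, about 0.3 kg, 40 mm wide (x), 288 long (y), 19 thick. Origin: centre of underside. +y: top of the tree, -y: foot (plain end 37 mm long, 23 mm at the top). Four notches across its upper face, 42 mm wide along y, floor at z = 14 mm, centred at y = -86, -24, 38, 100 mm. Back edge: face x = 20 mm, goes against the rail. Starts 40 to 70 mm in front of the rail, askew up to 0.3 rad.
- trunk_back_foot (a point): Point on the trunk's back edge 14 mm from the foot end, 7 mm above its underside (trunk frame x = 20, y = -130 mm).
- trunk_back_top (a point): Point on the trunk's back edge 14 mm from the top end, 7 mm above its underside (trunk frame x = 20, y = 130 mm).
- slat_140: Flat planed batten of plain light wood, 140 x 36 x 18 mm, the longest of the four sizes. Origin: centre of its underside. x runs along its length, z up. Starts lying flat, roughly along world y, in the middle of the table between the two fixtures. May be absent: then its notch stays empty. Its notch is the one nearest the long plain foot, centred at y = -86 mm of the trunk. Its ends are alike, so either way round is right.
- slat_115: Flat planed batten of plain light wood, 115 x 36 x 18 mm, the second longest of the four sizes. Origin: centre of its underside. x runs along its length, z up. Starts lying flat, roughly along world y, in the middle of the table between the two fixtures. May be absent: then its notch stays empty. Its notch is the second from the foot, centred at y = -24 mm of the trunk. Its ends are alike, so either way round is right.
- slat_90: Flat planed batten of plain light wood, 90 x 36 x 18 mm, the third longest of the four sizes. Origin: centre of its underside. x runs along its length, z up. Starts lying flat, roughly along world y, in the middle of the table between the two fixtures. May be absent: then its notch stays empty. Its notch is the third from the foot, centred at y = 38 mm of the trunk. Its ends are alike, so either way round is right.
- slat_65: Flat planed batten of plain light wood, 65 x 36 x 18 mm, the shortest of the four sizes. Origin: centre of its underside. x runs along its length, z up. Starts lying flat, roughly along world y, in the middle of the table between the two fixtures. May be absent: then its notch stays empty. Its notch is the one nearest the top, centred at y = 100 mm of the trunk. Its ends are alike, so either way round is right.
- glass: Bystander: empty stemmed wine glass, 72 mm wide, 170 mm tall, on the far side of the table. Origin: centre of the foot. Leave it alone.
- mug: Bystander: white mug, 80 mm wide, 90 mm tall, on the far side. Origin: centre of its underside. Leave it alone.
- notebook: Bystander: closed black notebook, 140 x 100 x 20 mm, lying at the right side. Origin: centre of its underside. Leave it alone.
Not all that is in view belongs to the job. Leave any black or pink look-alike of the slat_90 alone.

How it is judged:
By the outcome, as a careful person would: the job done as asked, in the order asked, and still so for the second after the job is handed in, with the robot touching nothing.
Of slat_140, slat_115, slat_90, slat_65 only 3 to 4 are there at a start; the rules pass over those that are not, and their reading is None.
At some moment in a run one of slat_140, slat_115, slat_90, slat_65 may be knocked a few centimetres aside while the robot is not near it.
Once in a run the grip may slacken for a moment while it holds something.
It also fails if it takes over 210 s, if anything falls off the work surface, if the arm or the gripper's body presses on something with over 40 N, if the wrist force passes 120 N, or if a joint passes its speed limit or range.

## Robot

A 7-joint arm with a two-finger parallel gripper is mounted at the origin on the work surface. World frame = base frame: x ahead of the robot, y to its left, z up, the work surface at z = 0. Lengths are in m, angles in rad, forces in N, time in s.
With the tool pointing down it reaches from about 0.35 to 0.9 m from the base axis. Payload 8.1 kg.
Tool frame: the origin (TCP) lies at the centre of the arm's flange, where the gripper is bolted on; the fingertips stand 178 mm ahead of it and the grasp point (between the pads) lies 159 mm ahead of it; z points along the fingers, y is the line along which they close (so a half turn about z gives the same grasp; the last joint's range is limited). The gripper opens to 92 mm and grips with 3 to 60 N. Pads are 19 mm wide; open, the fingers measure 130 mm over their backs; the gripper's body (75 mm by 190 mm) begins 47 mm behind the grasp point.
Start: joints at [-1.334, 0.434, 0.025, 1.573, -0.012, 1.134, -0.075], TCP at [0.208, 0.589, 0.405] pointing down, gripper open.
Joint ranges: [-2.62, 2.62], [-0.44, 2.09], [-1.27, 1.32], [0.08, 2.57], [-1.32, 4.46], [0.12, 2], [-2.74, 2.74]. Speed limits (rad/s): [2.22, 2.22, 3.01, 3.01, 3.14, 3.14, 3.14].

## Interface

Orientations are given as a rotation vector (axis times angle).
In Python, from cell import arm gives the robot as it stands. The module is installed in compiled form; this text tells all that it offers.
- The arm moves only by the shell command python3 -m inch 'ROWS' [FORCE]. ROWS is text: rows parted by semicolons, each of 5 numbers parted by spaces: the shift along the tool's x, y, z in m, then the turn about the tool's z in rad, then the finger opening in m, from 0 to 0.0918. In form: x y z roll fingers; .... A call has 1 to 5 rows; each row is the pose to reach, as a shift and turn from the pose commanded when the call began, along the tool's axes at that moment; what a row does not reach only later rows make up. A row lasts 1/10 s, in which the tool goes at most 50 mm and 8.59 degrees, less where a joint would pass 70% of its speed; a pose out of reach is approached as far as the arm can. A call with a gripper value outside its range is refused whole. The fingers move at their own pace and stop on an object; FORCE is the grip in N (left out, the last holds). Time passes only in rows, so rows that repeat a pose let the fingers close. It gives the time, the measured TCP pose, the force, the opening and the grip force at its end, in the units of the state.
- arm.observe(): the state, without advancing time (a new reading comes with each control period).
- arm.get_image(name): name is "scene" or "top" or "wrist"; returns the picture (420x560x3 uint8, red, green, blue); there is no depth.
- arm.get_calibration(name): a dict with "intrinsics" (3x3 intrinsics, pixels), "distortion" ([k1, k2, p1, p2, k3] as OpenCV has them; the pictures are not rectified), "pose" (4x4, takes a point from camera to world coordinates). Camera axes: x right, y up, looking along -z (the intrinsics and any distortion apply to the point x, -y, -z); pixel columns grow to the right and rows downward; lengths in m; the calibration is good to about 2 mm. A picture is of the moment at which its call begins: read the wrist's pose just before it. get_calibration takes no time and is no camera call; for the wrist camera it gives the pose at the moment of the call.
- arm.sign_off(): hands the job in; it is judged then, once.
Trained networks look in the newest picture that a camera, given by its name, has taken for a name from the list of things; names that differ only in an ending like _2 or _b are one class to them, and where a whole thing is asked for, a point or a joint stands for the part that bears it (a point fixed in the world has none). Each returns a list of dicts, best first, with "conf" (0 to 1); they miss things now and then, are a little off and sometimes report something else, mostly with a low value. They report only what shows in the picture. A call takes as long as a camera call. They do not tell look-alikes from the thing itself.
- arm.look_for(camera, query): "point" ([row, column] in pixels, amid what is visible of it).
- arm.silhouettes(camera, query): "region" (420x560 bool, what is visible of it) and "point" ([row, column] in pixels, amid what is visible of it).
- arm.place_of(camera, query): "point" ([row, column] in pixels: a listed point, or the origin of a listed thing).
The state is a dict: "clock": time; "joints": joint angles; "dq": joint speeds; "joint_efforts": joint torques, N m; "position": TCP position; "ee_rot": TCP orientation; "force": force on the tool from outside, world axes, zero at the start; "ft_torque": the same for the moment, N m; "width": opening from 0.0 (shut) to 1.0 (fully open); "gripper_force": force on a finger pad.
Only numpy, scipy, OpenCV 4.12 (cv2) and the standard library are available. Lean on these libraries where they do the work, as an engineer would, in place of code of your own. Each camera call takes 0.05 s, during which the arm holds its last target. There are 200 camera calls.

## Working session

There is one attempt and no reset: what is moved stays moved. The work goes in short steps, Python scripts to look and compute and a shell command to move; the robot and the scene stay as the last step left them, time stands still between calls to the robot, and variables do not carry over. Pictures are saved under pics/ and viewed, at most 14 in all, crops included, and the job is handed in when it is done.

```bash
mkdir -p pics; ls
cat > h.py <<'E'
import numpy as np, cv2
from cell import arm
from scipy.spatial.transform import Rotation as R
def snap(cam,fn=None):
    c=arm.get_calibration(cam); im=arm.get_image(cam)
    if fn: cv2.imwrite('pics/'+fn,im[:,:,::-1])
    return im,c
def unproj(c,rc,z):
    "pixels (row,col) list -> world points at height z"
    K=np.array(c['intrinsics'],float);D=np.array(c['distortion'],float);T=np.array(c['pose'])
    p=np.array(rc,float).reshape(-1,2)[:,::-1]
    u=cv2.undistortPoints(p.reshape(-1,1,2),K,D).reshape(-1,2)
    d=np.c_[u[:,0],-u[:,1],-np.ones(len(u))]@T[:3,:3].T
    o=T[:3,3]; s=(z-o[2])/d[:,2]
    return o+d*s[:,None]
def proj(c,P):
    K=np.array(c['intrinsics'],float);D=np.array(c['distortion'],float);T=np.array(c['pose'])
    q=(np.array(P,float).reshape(-1,3)-T[:3,3])@T[:3,:3]
    q=q*[1,-1,-1]
    return cv2.projectPoints(q,np.zeros(3),np.zeros(3),K,D)[0].reshape(-1,2)[:,::-1]
def rect(c,mask,z):
    "min-area rectangle of a mask at height z: centre xy, long, short, angle of long axis (world)"
    k,_=cv2.findContours(mask.astype(np.uint8),cv2.RETR_EXTERNAL,cv2.CHAIN_APPROX_NONE)
    k=max(k,key=cv2.contourArea).reshape(-1,2)[:,::-1]
    w=unproj(c,k,z)[:,:2]*1000
    (cx,cy),(a,b),t=cv2.minAreaRect(w.astype(np.float32))
    t=np.radians(t)
    if a<b: a,b,t=b,a,t+np.pi/2
    t=(t+np.pi/2)%np.pi-np.pi/2
    return np.round([cx,cy,a,b],1),round(t,3)
def st():
    s=arm.observe(); Rm=R.from_rotvec(s['ee_rot']).as_matrix()
    return s,np.array(s['position']),Rm
def goto(x,y,z=None,yaw=None):
    "print tool-frame shift to put grasp axis at world x,y(,TCP z), tool y axis direction yaw (mod pi)"
    s,p,Rm=st(); z=p[2] if z is None else z
    d=Rm.T@(np.array([x,y,z])-p)
    yc=np.arctan2(Rm[1,1],Rm[0,1]); r=0
    if yaw is not None:
        r=-((yaw-yc+np.pi/2)%np.pi-np.pi/2)   # tool z down: +roll = -world yaw
    print('t',round(s['clock'],2),'pos',np.round(p,4),'yawy',round(yc,3),'tilt',np.round(Rm[:,2],3),'j7',round(s['joints'][6],2),'shift',np.round(d,4),'roll',round(r,4))
E
python3 - <<'E'
from h import *
for c in('top','scene'): 
    im,k=snap(c,c+'0.png'); print(np.round(k['pose'],3).tolist())
goto(.5,0)
s=arm.observe();print(s)
E
```

```text
pics
[[0.003, 0.985, -0.171, 0.348], [-1.0, 0.006, 0.018, -0.081], [0.019, 0.17, 0.985, 1.205], [0.0, 0.0, 0.0, 1.0]]
[[-0.756, -0.557, 0.343, 0.984], [0.654, -0.64, 0.404, 0.431], [-0.006, 0.53, 0.848, 1.134], [0.0, 0.0, 0.0, 1.0]]
t 0.1 pos [0.2083 0.5891 0.404 ] yawy 1.231 tilt [-0.    -0.001 -1.   ] j7 -0.08 shift [-0.4714 -0.4581  0.0007] roll 0
{'clock': 0.1, 'joints': array([-1.33359588,  0.43515803,  0.02495471,  1.57395787, -0.01157343,
        1.13401624, -0.07510073]), 'dq': array([-0.00236909, -0.00057483, -0.00078857, -0.00157262,  0.00100871,
       -0.00142783,  0.00102856]), 'joint_efforts': array([ 2.85862232e-03, -6.69126391e+01,  9.87810753e-01, -3.15145969e+01,
       -6.06113579e-02,  3.74983402e-02,  1.36977951e-04]), 'position': array([0.20826992, 0.58907335, 0.40403879]), 'ee_rot': array([-5.31241030e-01, -3.09625515e+00,  2.18641412e-03]), 'force': array([ 0.84373828,  0.21981182, -0.50466255]), 'ft_torque': array([0.01279398, 0.07870578, 0.00973086]), 'gripper_force': 0.0, 'width': 0.9986493879742334}
```

View pics/top0.png

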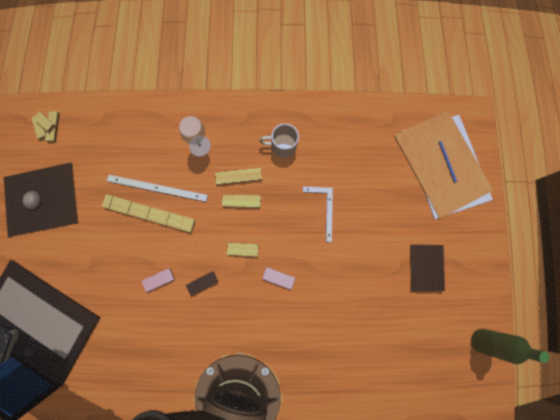

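View pics/scene0.png

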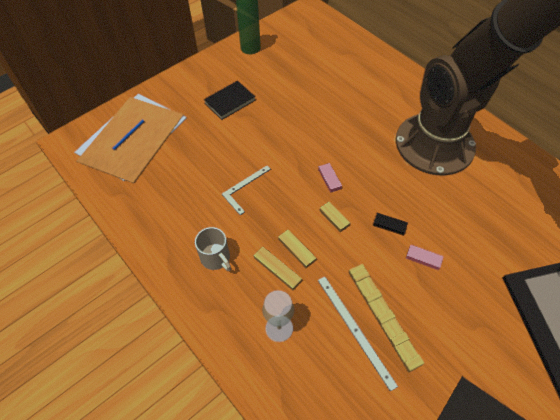

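The top view shows the rail at about (190,155) and the trunk in front of it at (213,148). The corner L sits at about (190,328). The loose light-wood battens are at (176,239), (201,241) and (250,242). Things that could be taken for them are the pink blocks at (280,158) and (279,279), the black block at (284,202), and the small wood pile at (125,45). I choose the three plain wooden ones and will check their lengths.

Run:
```python
from h import *
im,c=snap('top')
hsv=cv2.cvtColor(im,cv2.COLOR_RGB2HSV)
for p in [(176,239),(201,241),(250,242),(213,148),(230,300),(190,150)]: print(p,hsv[p],im[p])
for q in ('slat_140','slat_90','trunk','rail','corner'):
    for d in arm.silhouettes('top',q)[:5]:
        z={'trunk':.019,'rail':.008,'corner':.006}.get(q,.018)
        print(q,round(d['conf'],2),np.round(d['point']),*rect(c,d['region'],z))
for q in ('trunk','trunk_back_foot','trunk_back_top','rail','corner'):
    for d in arm.place_of('top',q)[:2]:
        print(q,round(d['conf'],2),np.round(d['point'],1),np.round(unproj(c,[d['point']],.007 if 'back' in q else 0)*1000,1))
big=cv2.resize(im[150:270,95:345],None,fx=3.2,fy=3.2,interpolation=cv2.INTER_CUBIC)
cv2.imwrite('pics/c1.png',big[:,:,::-1])
```

```text
(176, 239) [ 21 114 184] [184 160 102]
(201, 241) [ 27  96 188] [188 182 117]
(250, 242) [ 27  98 187] [187 179 115]
(213, 148) [ 22 106 161] [161 144  94]
(230, 300) [ 12 160 182] [182 113  68]
(190, 150) [ 10  55 143] [143 122 112]
slat_140 0.81 [201. 242.] [571.   -5.4 114.6  39.8] -1.564
slat_140 0.78 [248. 243.] [426.9 -12.2  91.5  38.3] -1.565
slat_140 0.66 [280. 202.] [326.4 105.5  91.3  39.1] -1.097
slat_140 0.62 [176. 238.] [648.6   4.3 140.9  44. ] -1.436
slat_140 0.59 [279. 157.] [334.2 236.7  93.1  41. ] -1.141
slat_90 0.81 [201. 242.] [571.   -5.4 114.6  39.8] -1.564
slat_90 0.78 [248. 243.] [426.9 -12.2  91.5  38.3] -1.565
slat_90 0.66 [280. 202.] [326.4 105.5  91.3  39.1] -1.097
slat_90 0.62 [176. 238.] [648.6   4.3 140.9  44. ] -1.436
slat_90 0.59 [279. 157.] [334.2 236.7  93.1  41. ] -1.141
trunk 0.82 [210. 146.] [534.  277.7 290.5  43.8] 1.31
rail 0.67 [190. 156.] [614.5 256.3 316.8  22.1] 1.367
corner 0.57 [200. 331.] [ 537.6 -236.8  165.7   89.5] -0.023
trunk 0.6 [207.8 148.8] [[552.9 278.7   0. ]]
trunk_back_foot 0.8 [216.2 190.5] [[526.8 147.3   7. ]]
trunk_back_top 0.84 [198.4 111.6] [[580.4 395.5   7. ]]
rail 0.96 [191.6 156.4] [[603.8 257.7   0. ]]
rail 0.67 [146.4 196.4] [[749.6 139.2   0. ]]
corner 0.87 [191.2 325.6] [[ 608.4 -264.2    0. ]]
corner 0.65 [144.6 198.5] [[755.5 132.8   0. ]]
```

View pics/c1.png

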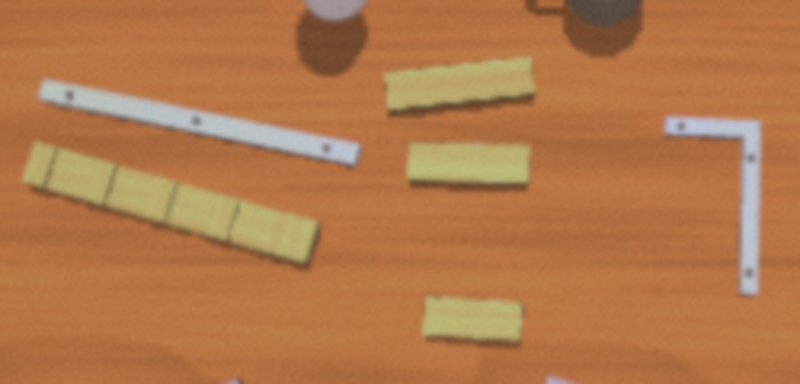

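The crop shows three slats of 140, 115 and 90 mm, at crop pixels (85,460), (163,468) and (320,472). There is no 65. The trunk's long plain foot is at the right end (240,310). The L's inner corner is at crop pixel (132,740).

```bash
python3 -c "
from h import *
goto(.505,.407,.30,1.367)
goto(.505,.407,.187,1.367)"
```

```text
t 0.65 pos [0.2083 0.5892 0.4048] yawy 1.231 tilt [ 0.  0. -1.] j7 -0.08 shift [-0.3405 -0.0729  0.1048] roll -0.1361
t 0.65 pos [0.2083 0.5892 0.4048] yawy 1.231 tilt [ 0.  0. -1.] j7 -0.08 shift [-0.3405 -0.0729  0.2178] roll -0.1361
```

```bash
python3 -m inch '-0.045 -0.01 0.014 0 0; -0.09 -0.02 0.028 -0.05 0; -0.135 -0.03 0.042 -0.1 0; -0.18 -0.038 0.056 -0.136 0; -0.225 -0.048 0.07 -0.136 0' 20
python3 -c "
from h import *
goto(.505,.407,.187,1.367)"
```

```text
clock: 1.15
position: [0.4059, 0.468, 0.3344]
ee_rot: [0.317, 3.125, 0.001]
force: [1.0, 0.6, -0.5]
width: 0.616
gripper_force: 0.0
t 1.15 pos [0.4059 0.468  0.3344] yawy 1.369 tilt [ 0.     0.001 -1.   ] j7 0.44 shift [-0.1093 -0.04    0.1474] roll 0.0015
```

```bash
python3 -m inch '-0.04 -0.015 0.02 0 0; -0.075 -0.028 0.05 0 0; -0.095 -0.04 0.09 0 0; -0.095 -0.04 0.125 0 0; -0.095 -0.04 0.147 0 0' 
python3 -m inch '0 0 0 0 0'
python3 - <<'E'
from h import *
goto(.505,.407,.187,1.367)
im,c=snap('wrist','w1.png')
E
```

```text
clock: 1.65
position: [0.4898, 0.4089, 0.185]
ee_rot: [-0.323, -3.123, 0.004]
force: [0.1, 0.2, -0.2]
width: 0.185
gripper_force: 0.0
clock: 1.75
position: [0.4885, 0.4094, 0.1844]
ee_rot: [-0.32, -3.121, 0.007]
force: [-0.3, 0.3, 0.2]
width: 0.096
gripper_force: 0.0
t 1.75 pos [0.4885 0.4094 0.1844] yawy 1.367 tilt [-0.004 -0.004 -1.   ] j7 0.61 shift [-0.0167  0.001  -0.0026] roll -0.0005
```

View pics/w1.png

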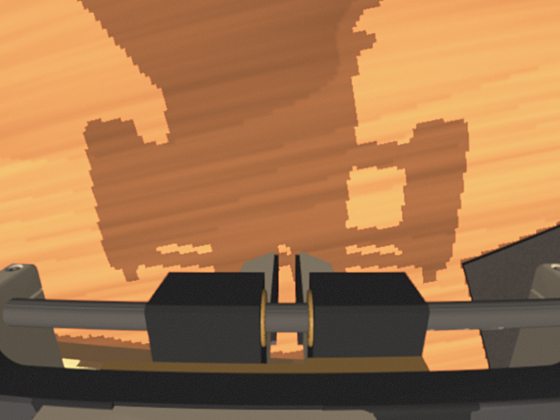

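The wrist view shows closed fingers over bare table, with the trunk just visible at the lower left, about (365,75). It is clear to push.

```bash
python3 -m inch '-0.03 0 -0.002 0 0; -0.042 0 -0.002 0 0; -0.05 0 -0.002 0 0; -0.058 0 -0.002 0 0; -0.066 0 -0.002 0 0'
python3 -m inch '-0.006 0 0 0 0; -0.006 0 0 0 0'
python3 -m inch '0.04 0 0 0 0;0.06 0.05 -0.03 0 0; 0.06 0.10 -0.03 0 0; 0.06 0.15 -0.03 0 0;0.06 0.2 -0.03 0 0'
python3 - <<'E'
from h import *
im,c=snap('top')
for d in arm.silhouettes('top','trunk')[:1]: print(d['conf'],*rect(c,d['region'],.019))
goto(.45,.174,.187,1.367)
E
```

```text
clock: 2.3
position: [0.5536, 0.3979, 0.1903]
ee_rot: [-0.318, -3.125, -0.001]
force: [-2.1, 0.5, 2.0]
width: 0.003
gripper_force: 1.3
clock: 2.5
position: [0.5606, 0.3959, 0.1899]
ee_rot: [0.32, 3.125, 0.001]
force: [-0.9, 0.4, 0.4]
width: 0.001
gripper_force: 0.2
clock: 3.0
position: [0.5394, 0.5964, 0.2205]
ee_rot: [0.319, 3.125, 0.001]
force: [1.0, 0.7, -0.2]
width: 0.008
gripper_force: 0.0
0.8 [540.8 274.3 291.7  46.4] 1.17
t 3.1 pos [0.5369 0.6017 0.2185] yawy 1.373 tilt [-0.001  0.005 -1.   ] j7 0.5 shift [ 0.0013 -0.4366  0.0295] roll 0.0063
```

```bash
python3 -m inch '0.03 -0.045 0 0 0;0.03 -0.09 0 0 0; 0.03 -0.14 0 0 0; 0.02 -0.19 0 0 0;0.012 -0.24 0 0 0'
python3 -m inch '0 -0.045 0 0 0;0 -0.09 0 0 0; 0 -0.14 0 0 0; 0 -0.19 0.01 0 0;0 -0.197 0.03 0 0'
python3 -m inch '0 0 0.001 0 0;0 0 0.001 0 0'
python3 -c "
from h import *
goto(.45,.174,.187,1.367)"
```

```text
clock: 3.6
position: [0.4787, 0.3613, 0.2197]
ee_rot: [0.319, 3.125, -0.001]
force: [0.5, -1.4, 0.4]
width: 0.005
gripper_force: 0.0
clock: 4.1
position: [0.4383, 0.1645, 0.1904]
ee_rot: [0.329, 3.124, -0.004]
force: [0.6, 0.4, -0.1]
width: 0.006
gripper_force: 0.0
clock: 4.3
position: [0.4396, 0.1711, 0.1888]
ee_rot: [-0.319, -3.125, -0.0]
force: [0.3, -0.4, 1.0]
width: 0.001
gripper_force: 0.0
t 4.3 pos [0.4396 0.1711 0.1888] yawy 1.367 tilt [-0.  0. -1.] j7 0.9 shift [-0.0096  0.0049  0.0018] roll 0.0001
```

```bash
python3 -m inch '-0.018 0 0 0 0; -0.026 0 0 0 0; -0.034 0 0 0 0; -0.042 0 0 0 0; -0.050 0 0 0 0'
python3 -m inch '-0.008 0 0 0 0; -0.016 0 0 0 0; -0.022 0 0 0 0;-0.022 0 0 0 0'
python3 -m inch '0.04 0 0 0 0;0.07 0.05 -0.03 0 0; 0.07 0.10 -0.03 0 0; 0.07 0.15 -0.03 0 0;0.06 0.2 -0.03 0 0'
python3 - <<'E'
from h import *
im,c=snap('top')
for d in arm.silhouettes('top','trunk')[:1]: print(d['conf'],*rect(c,d['region'],.019))
goto(.45,.174,.187,1.367)
E
```

```text
clock: 4.8
position: [0.4888, 0.1607, 0.1888]
ee_rot: [-0.319, -3.125, -0.0]
force: [-1.2, -0.3, 1.2]
width: 0.005
gripper_force: 0.7
clock: 5.2
position: [0.5111, 0.1557, 0.1887]
ee_rot: [0.321, 3.124, 0.0]
force: [-0.2, 0.8, 0.1]
width: 0.007
gripper_force: 0.0
clock: 5.7
position: [0.486, 0.3543, 0.2194]
ee_rot: [-0.317, -3.126, -0.002]
force: [1.4, -0.1, -0.2]
width: 0.006
gripper_force: 0.0
0.7 [558.1 275.2 290.4  44.2] 1.412
t 5.8 pos [0.4871 0.3594 0.2194] yawy 1.374 tilt [ 0.003  0.007 -1.   ] j7 0.68 shift [ 0.0002 -0.1893  0.031 ] roll 0.0071
```

```bash
python3 -m inch '-0.01 0.03 0 0 0;-0.018 0.05 0.01 0 0; -0.018 0.05 0.031 0 0; -0.026 0.05 0.031 0 0; -0.034 0.05 0.031 0 0'
python3 -m inch '-0.01 0 0 0 0; -0.018 0 0 0 0; -0.026 0 0 0 0;-0.034 0 0 0 0;-0.036 0 0 0 0'
python3 -m inch '-0.003 0 0 0 0; -0.006 0 0 0 0'
python3 -c "
from h import *
goto(.45,.174,.187,1.367)"
```

```text
clock: 6.3
position: [0.5308, 0.393, 0.1875]
ee_rot: [-0.319, -3.124, 0.002]
force: [0.7, 0.2, 0.8]
width: 0.008
gripper_force: 0.0
clock: 6.8
position: [0.5669, 0.3859, 0.188]
ee_rot: [0.321, 3.124, 0.001]
force: [-2.5, 0.8, 1.7]
width: 0.008
gripper_force: 1.0
clock: 7.0
position: [0.5714, 0.3853, 0.1876]
ee_rot: [-0.319, -3.125, 0.0]
force: [-2.9, 0.9, 1.3]
width: 0.007
gripper_force: 1.0
t 7.0 pos [0.5714 0.3853 0.1876] yawy 1.367 tilt [-0.001  0.    -1.   ] j7 0.73 shift [ 0.0762 -0.2315  0.0007] roll 0.0004
```

```bash
python3 -m inch '-0.003 0 0 0 0; -0.006 0 0 0 0'
python3 -m inch '-0.002 0 0 0 0;-0.002 0 0 0 0'
python3 -m inch '-0.002 0 0 0 0;-0.002 0 0 0 0'
python3 -c "
from h import *
goto(.45,.174,.187,1.367)"
```

```text
clock: 7.2
position: [0.5771, 0.3841, 0.1876]
ee_rot: [-0.319, -3.124, 0.0]
force: [-8.1, 1.5, 4.3]
width: 0.002
gripper_force: 5.1
clock: 7.4
position: [0.5777, 0.3842, 0.1874]
ee_rot: [-0.317, -3.121, 0.001]
force: [-9.9, 1.1, 6.5]
width: 0.008
gripper_force: 4.7
clock: 7.6
position: [0.5785, 0.3843, 0.1873]
ee_rot: [-0.316, -3.119, 0.001]
force: [-12.8, 0.9, 8.7]
width: 0.006
gripper_force: 6.9
t 7.6 pos [0.5785 0.3843 0.1873] yawy 1.369 tilt [-0.007 -0.    -1.   ] j7 0.74 shift [ 0.0837 -0.2318  0.0012] roll 0.0018
```

```bash
python3 -m inch '0.04 0 0 0 0;0.05 -0.05 -0.02 0 0; 0.05 -0.1 -0.02 0 0; 0.05 -0.15 -0.02 0 0;0.05 -0.2 -0.02 0 0'
python3 -m inch '0 -0.032 0.02 0 0;0 -0.032 0.02 0 0; -0.008 -0.032 0.02 0 0; -0.016 -0.032 0.02 0 0;-0.024 -0.032 0.02 0 0'
python3 -m inch '-0.008 0 0 0 0;-0.014 0 0 0 0;-0.02 0 0 0 0;-0.022 0 0 0 0'
python3 -c "
from h import *
goto(.45,.174,.187,1.367)"
```

```text
clock: 8.1
position: [0.4926, 0.1998, 0.208]
ee_rot: [0.319, 3.124, 0.0]
force: [0.7, -0.3, -0.1]
width: 0.009
gripper_force: 0.0
clock: 8.6
position: [0.5113, 0.1666, 0.188]
ee_rot: [0.317, 3.124, 0.002]
force: [-0.5, 0.0, 1.3]
width: 0.003
gripper_force: 0.7
clock: 9.0
position: [0.5322, 0.1609, 0.1876]
ee_rot: [0.32, 3.125, 0.0]
force: [-1.5, 0.0, 0.5]
width: 0.009
gripper_force: 0.5
t 9.0 pos [0.5322 0.1609 0.1876] yawy 1.367 tilt [ 0.  0. -1.] j7 0.99 shift [ 0.0831 -0.0038  0.0006] roll -0.0002
```

```bash
python3 -m inch '-0.002 0 0 0 0;-0.004 0 0 0 0'
python3 -m inch '-0.002 0 0 0 0;-0.002 0 0 0 0'
python3 -m inch '-0.002 0 0 0 0;-0.002 0 0 0 0'
```

```text
clock: 9.2
position: [0.5345, 0.1605, 0.1875]
ee_rot: [-0.319, -3.123, 0.0]
force: [-8.3, 1.8, 6.9]
width: 0.007
gripper_force: 4.4
clock: 9.4
position: [0.5351, 0.1605, 0.1873]
ee_rot: [-0.317, -3.12, 0.001]
force: [-10.9, 1.6, 7.2]
width: 0.004
gripper_force: 5.2
clock: 9.6
position: [0.5358, 0.1604, 0.1872]
ee_rot: [-0.315, -3.117, 0.002]
force: [-15.1, 2.6, 12.8]
width: 0.005
gripper_force: 7.9
```

```bash
python3 -m inch '0.03 0 0 0 0;0.03 0.05 -0.01 0 0; 0.03 0.1 -0.01 0 0; 0.03 0.15 -0.01 0 0;0.03 0.2 -0.01 0 0'
python3 -m inch '0 0.026 0.01 0 0;0 0.026 0.01 0 0; -0.01 0.026 0.01 0 0; -0.02 0.026 0.01 0 0;-0.026 0.026 0.01 0 0'
python3 -m inch '-0.002 0 0 0 0;-0.002 0 0 0 0'
python3 -m inch '-0.002 0 0 0 0;-0.002 0 0 0 0'
python3 -c "
from h import *
goto(.45,.174,.187,1.367)"
```

```text
clock: 10.1
position: [0.5505, 0.3624, 0.1981]
ee_rot: [0.32, 3.124, 0.001]
force: [0.9, 0.5, -1.0]
width: 0.004
gripper_force: 0.0
clock: 10.6
position: [0.5805, 0.3787, 0.1876]
ee_rot: [-0.323, -3.12, 0.003]
force: [-20.2, 0.3, 13.1]
width: 0.003
gripper_force: 9.9
clock: 10.8
position: [0.5808, 0.3788, 0.1877]
ee_rot: [-0.321, -3.118, 0.004]
force: [-14.4, -2.9, 9.9]
width: 0.004
gripper_force: 7.1
clock: 11.0
position: [0.5815, 0.3789, 0.1876]
ee_rot: [-0.319, -3.116, 0.005]
force: [-19.7, -1.8, 13.0]
width: 0.004
gripper_force: 9.6
t 11.0 pos [0.5815 0.3789 0.1876] yawy 1.367 tilt [-0.01  -0.002 -1.   ] j7 0.75 shift [ 0.0872 -0.2272  0.0023] roll -0.0002
```

```bash
python3 -m inch '0.03 0 0 0 0;0.04 0 -0.05 0 0; 0.04 0 -0.09 0 0.06' 
python3 -c "
from h import *
goto(.6486,.0043,.28,.135)"
```

```text
clock: 11.3
position: [0.5449, 0.3867, 0.2786]
ee_rot: [-0.32, -3.123, 0.002]
force: [1.3, 0.9, 1.1]
width: 0.044
gripper_force: 0.0
t 11.3 pos [0.5449 0.3867 0.2786] yawy 1.366 tilt [-0.002 -0.001 -1.   ] j7 0.7 shift [-0.1792 -0.3534 -0.0011] roll 1.2315
```

```bash
python3 -m inch '-0.02 -0.04 0 0.13 0.06;-0.04 -0.08 0 0.26 0.06; -0.06 -0.12 0 0.4 0.06;-0.08 -0.16 0 0.54 0.06;-0.1 -0.2 0 0.68 0.06' 
python3 -c "
from h import *
goto(.6486,.0043,.28,.135)"
```

```text
clock: 11.8
position: [0.604, 0.1677, 0.2785]
ee_rot: [1.355, 2.833, 0.001]
force: [0.6, 0.1, -0.0]
width: 0.477
gripper_force: 0.0
t 11.8 pos [0.604  0.1677 0.2785] yawy 0.678 tilt [ 0.001 -0.    -1.   ] j7 0.47 shift [-0.1552 -0.0677 -0.0014] roll 0.5432
```

```bash
python3 -m inch '-0.04 -0.02 0 0.13 0.06;-0.08 -0.04 0 0.26 0.06; -0.12 -0.055 0 0.4 0.06;-0.154 -0.067 0 0.54 0.06;-0.154 -0.067 0 0.54 0.06'
python3 - <<'E'
from h import *
goto(.6486,.0043,.28,.135)
im,c=snap('wrist','w2.png'); print(np.round(c['pose'],3).tolist())
s,p,Rm=st(); print('grasp px',proj(c,p+Rm@[0,0,.159]), 'slat ctr px',proj(c,[.6486,.0043,.018]))
im,c=snap('top')
hsv=cv2.cvtColor(im,cv2.COLOR_RGB2HSV)
for q in ('trunk','rail'):
  for d in arm.silhouettes('top',q)[:1]: print(q,d['conf'],*rect(c,d['region'],.019 if q=='trunk' else .008))
E
```

```text
clock: 12.3
position: [0.6499, 0.0009, 0.2788]
ee_rot: [2.067, 2.359, -0.003]
force: [0.9, 0.2, -0.3]
width: 0.653
gripper_force: 0.0
t 12.3 pos [0.6499 0.0009 0.2788] yawy 0.132 tilt [ 0.003 -0.005 -1.   ] j7 0.29 shift [ 0.0036 -0.0008 -0.0013] roll -0.0034
[[0.991, -0.125, -0.043, 0.639], [0.132, 0.944, 0.302, 0.083], [0.003, -0.305, 0.952, 0.258], [0.0, 0.0, 0.0, 1.0]]
grasp px [[284.31221487 286.3545084 ]] slat ctr px [[215.23497899 284.77508042]]
rail 0.81 [633.7 339.1 144.1  21.6] 1.348
```

View pics/w2.png

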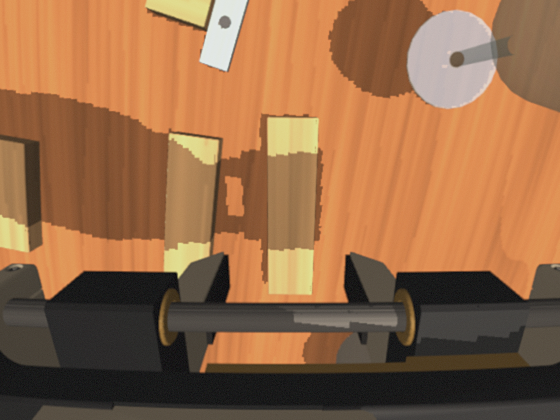

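The wrist view shows the 140 slat as a whole between the open fingers, with top-face corners at (117,267), (117,318), (294,264) and (293,312). The 115 is to its left at (200,192), and the glass is to the right at (58,455).

```bash
cat >> h.py <<'E'
def slat(camera='wrist',z=.018,Lmin=0):
    im,c=snap(camera); out=[]
    for d in arm.silhouettes(camera,'slat_140')[:6]:
        m=d['region']; r=rect(c,m,z)
        edge=m[0].any() or m[:,0].any() or m[:,-1].any()
        print(round(d['conf'],2),np.round(d['point']),*r,'EDGE' if edge else '')
    return c
E
python3 - <<'E'
from h import *
c=slat()
w=unproj(c,[(117,267),(117,318),(294,264),(293,312)],.018);print(np.round(w*1000,1)[:,:2],w.mean(0))
d=(w[0]+w[1]-w[2]-w[3]);a=np.arctan2(d[1],d[0]);print('axis',a,'len',np.linalg.norm(d)/2)
goto(w.mean(0)[0],w.mean(0)[1],.188,a-np.pi/2)
E
```

```text
0.89 [214. 292.] [652.7   9.2 136.   36.4] -1.446 
0.65 [205. 193.] [578.    5.3 103.   38.4] 1.558 
0.6 [205.  24.] [443.5  -8.   96.3  38.5] 1.46 EDGE
[[624.2  83.7]
 [658.9  89. ]
 [639.9 -53.5]
 [678.2 -46.9]] [0.65029199 0.01807323 0.018     ]
axis 1.698223983063027 len 0.13767669857321796
t 12.6 pos [0.6488 0.0111 0.2777] yawy 0.149 tilt [-0.     0.001 -1.   ] j7 0.29 shift [0.0066 0.0025 0.0897] roll 0.0215
```

```bash
python3 -m inch '-0.002 0.003 0.04 0.02 0.06;-0.002 0.003 0.075 0.02 0.06;-0.002 0.003 0.0905 0.02 0.06;-0.002 0.003 0.0905 0.02 0.06;-0.002 0.003 0.0905 0.02 0.03' 20
python3 -m inch '0 0 0 0 0.03;0 0 0 0 0.03;0 0 0 0 0.03;0 0 0 0 0.03' 25
python3 -c "
from h import *
print(-265-.023*70)
goto(.5,-.245,.25,1.548)"
```

```text
clock: 13.1
position: [0.6527, 0.0089, 0.1881]
ee_rot: [2.075, 2.358, 0.001]
force: [0.2, -0.2, 0.7]
width: 0.606
gripper_force: 0.0
clock: 13.5
position: [0.6527, 0.0086, 0.1885]
ee_rot: [2.075, 2.357, 0.003]
force: [-0.7, 1.4, 7.3]
width: 0.39
gripper_force: 25.0
-266.61
t 13.5 pos [0.6527 0.0086 0.1885] yawy 0.127 tilt [ 0.002  0.    -1.   ] j7 0.31 shift [-0.2323 -0.1835 -0.0619] roll -1.4211
```

```bash
python3 -m inch '0 0 -0.04 0 0.03;-0.01 -0.007 -0.07 0.1 0.03;-0.04 -0.03 -0.07 0.24 0.03;-0.08 -0.054 -0.07 0.38 0.03;-0.12 -0.08 -0.07 0.52 0.03'
python3 -c "
from h import *
print(st()[0]['joints'])
goto(.5285,-.240,.25,-1.594)"
```

```text
clock: 14.0
position: [0.5875, -0.1212, 0.2578]
ee_rot: [2.615, 1.739, 0.002]
force: [1.4, 0.0, -1.4]
width: 0.389
gripper_force: 25.0
[-0.23827647  0.59077787  0.51918908  1.82506588 -0.38617488  0.82596424
  0.07627505]
t 14.0 pos [ 0.5875 -0.1212  0.2578] yawy -0.397 tilt [ 0.001  0.    -1.   ] j7 0.08 shift [-0.1324 -0.0085  0.0077] roll 1.1969
```

```bash
python3 -m inch '-0.03 -0.002 0 0.14 0.03;-0.06 -0.004 0 0.28 0.03;-0.09 -0.006 0 0.42 0.03;-0.12 -0.008 0 0.56 0.03;-0.13 -0.0085 0 0.7 0.03'
python3 -m inch '0 0 0 0.14 0.03;0 0 0 0.28 0.03;0 0 0.01 0.42 0.03;0 0 0.01 0.5 0.03;0 0 0.01 0.5 0.03'
python3 - <<'E'
from h import *
print(st()[0]['joints'])
goto(.5285,-.240,.25,-1.594)
im,c=snap('wrist','w3.png')
for d in arm.place_of('wrist','corner')[:2]: print(d['conf'],d['point'],unproj(c,[d['point']],0)*1000)
for d in arm.silhouettes('wrist','corner')[:1]: print(d['conf'],*rect(c,d['region'],.006))
E
```

```text
clock: 14.5
position: [0.5284, -0.2407, 0.2579]
ee_rot: [3.055, 0.728, 0.0]
force: [0.8, 0.4, -0.5]
width: 0.389
gripper_force: 25.0
clock: 15.0
position: [0.5304, -0.237, 0.247]
ee_rot: [-3.141, 0.036, 0.001]
force: [-0.2, -0.7, -0.7]
width: 0.389
gripper_force: 25.0
[-0.22102747  0.6723405   0.83295638  1.89557145 -0.64841055  0.86790005
 -0.64864499]
t 15.0 pos [ 0.5304 -0.237   0.247 ] yawy -1.594 tilt [-0.  0. -1.] j7 -0.65 shift [-0.0019  0.003  -0.003 ] roll 0.0001
0.93 [114.4, 329.1] [[ 606.82530975 -265.68685553    0.        ]]
0.74 [ 566.1 -234.9  112.9   91.5] -0.036
```

View pics/w3.png

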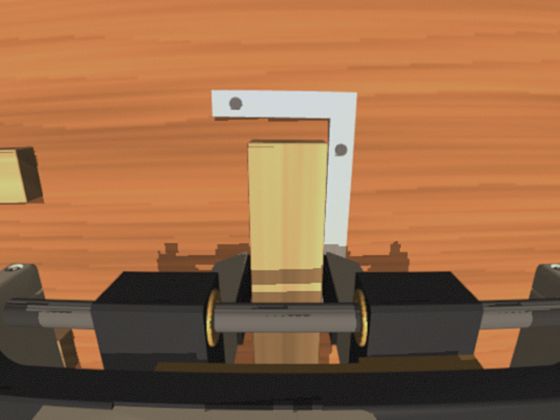

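The wrist view shows the held 140 slat with its far end at row 141, cols 249–326. It hovers just short of the end strip, whose inner edge is at row 118, and beside the long strip, whose inner edge is at col 329.

Run:
```python
from h import *
im,c=snap('wrist')
g=cv2.cvtColor(im,cv2.COLOR_RGB2HSV)
m=((g[:,:,1]<60)&(g[:,:,2]>120)).astype(np.uint8); m[250:]=0
# long strip outer edge (right), end strip outer edge (top) at z=.006
R_=[(r,np.where(m[r])[0].max()) for r in range(130,240,5)]
T_=[(np.where(m[:,k])[0].min(),k) for k in range(220,350,6)]
a=unproj(c,R_,.006);b=unproj(c,T_,.006)
pa=np.polyfit(a[:,0],a[:,1],1);pb=np.polyfit(b[:,1],b[:,0],1)
print('long outer yaw',pa[0],'end yaw',-pb[0])
th=(pa[0]-pb[0])/2
A=np.array([[-pa[0],1],[1,-pb[0]]]);o=np.linalg.solve(A,[pa[1],pb[1]])
u=np.array([np.cos(th),np.sin(th)]);v=np.array([-u[1],u[0]])
k=o-.016*u+.016*v; print('corner',k,'th',th)
# held slat: top-face far end
s,p,Rm=st(); zt=p[2]-.1885+.018
w=unproj(c,[(141,249),(141,326)],zt);print('slat end',w)
t=w.mean(0)[:2]; print('slat end in corner frame',(t-k)@u,(t-k)@v,'grasp in corner frame',(p[:2]-k)@u,(p[:2]-k)@v)
goto(*(k+u*-.075+v*.021),.1885,th-np.pi/2)
```

```text
long outer yaw -0.03975359319707262 end yaw -0.03814183036921009
corner [ 0.60473796 -0.26516931] th -0.03894771178314135
slat end [[ 0.59800201 -0.22138643  0.07692694]
 [ 0.59737    -0.25520932  0.07692694]]
slat end in corner frame -0.008092918979615532 0.026576470274825677 grasp in corner frame -0.07528096290380068 0.024835278253277877
t 15.2 pos [ 0.5305 -0.2374  0.2474] yawy -1.591 tilt [ 0.001  0.    -1.   ] j7 -0.65 shift [0.0002 0.0038 0.0589] roll 0.0188
```

```bash
python3 -m inch '0 0.004 0.03 0.019 0.03;0 0.004 0.05 0.019 0.03;0 0.004 0.058 0.019 0.03;0 0.004 0.058 0.019 0.03'
python3 -m inch '0 0 0.0005 0 0.044;0 0 0.0005 0 0.044;0 0 0.0005 0 0.044'
python3 -m inch '0 0.002 0 0 0.044;0 0.004 0 0 0.044;0 0.006 0 0 0.044;0 0.007 0 0 0.044;0 0.007 0 0 0.044'
python3 -m inch '0 0.001 0 0 0.044;0 0.001 0 0 0.044'
python3 - <<'E'
from h import *
k=np.array([.60474,-.26517]);th=-.039;u=np.array([np.cos(th),np.sin(th)]);v=np.array([-u[1],u[0]])
s,p,Rm=st();print((p[:2]-k)@u,(p[:2]-k)@v,p[2])
goto(*(k+u*-.067+v*.018),.1885,th-np.pi/2)
E
```

```text
clock: 15.6
position: [0.5302, -0.2414, 0.1888]
ee_rot: [-3.14, 0.064, 0.001]
force: [-0.2, 0.0, -0.2]
width: 0.389
gripper_force: 25.0
clock: 15.9
position: [0.5305, -0.2415, 0.1892]
ee_rot: [3.141, -0.064, 0.001]
force: [-0.8, 0.6, 0.3]
width: 0.48
gripper_force: 0.0
clock: 16.4
position: [0.53, -0.2486, 0.1887]
ee_rot: [3.141, -0.065, 0.0]
force: [0.2, -0.1, 0.2]
width: 0.48
gripper_force: 0.0
clock: 16.6
position: [0.5299, -0.2494, 0.1886]
ee_rot: [-3.141, 0.065, 0.0]
force: [-0.3, 0.0, 0.3]
width: 0.48
gripper_force: 0.2
-0.0753676362173119 0.01282579286400348 0.1886054085993453
t 16.6 pos [ 0.5299 -0.2494  0.1886] yawy -1.612 tilt [-0.  0. -1.] j7 -0.58 shift [ 0.0084 -0.0052  0.0001] roll -0.0023
```

```bash
python3 -m inch '0 0.001 0 0 0.044;0 0.0015 0 0 0.044'
python3 -m inch '0 0.0015 0 0 0.044;0 0.0015 0 0 0.044'
python3 -m inch '0 0.001 0 0 0.044;0 0.001 0 0 0.044'
python3 - <<'E'
from h import *
k=np.array([.60474,-.26517]);th=-.039;u=np.array([np.cos(th),np.sin(th)]);v=np.array([-u[1],u[0]])
s,p,Rm=st();print((p[:2]-k)@u,(p[:2]-k)@v,p[2])
snap('wrist','w4.png')
E
```

```text
clock: 16.8
position: [0.53, -0.25, 0.1885]
ee_rot: [-3.139, 0.064, 0.001]
force: [-0.5, 6.3, 3.6]
width: 0.477
gripper_force: 3.1
clock: 17.0
position: [0.53, -0.2504, 0.1884]
ee_rot: [-3.137, 0.062, 0.001]
force: [-0.6, 9.3, 6.3]
width: 0.482
gripper_force: 4.5
clock: 17.2
position: [0.5301, -0.2507, 0.1884]
ee_rot: [-3.135, 0.061, 0.002]
force: [-0.9, 11.1, 7.4]
width: 0.482
gripper_force: 5.8
-0.07512486620393165 0.011570127550386618 0.18839176223813953
```

```bash
python3 -m inch '0 -0.004 0 0 0.044;0 -0.0078 0 0 0.044;0 -0.0078 0 0 0.033;0 -0.0078 0 0 0.033;0 -0.0078 0 0 0.033' 4
python3 -m inch '0.003 0 0 0 0.033;0.006 0 0 0 0.033;0.008 0 0 0 0.033;0.008 0 0 0 0.033' 4
python3 -m inch '0.0015 0 0 0 0.033;0.0015 0 0 0 0.033' 4
python3 -m inch '0.0015 0 0 0 0.033;0.0015 0 0 0 0.033' 4
python3 - <<'E'
from h import *
k=np.array([.60474,-.26517]);th=-.039;u=np.array([np.cos(th),np.sin(th)]);v=np.array([-u[1],u[0]])
s,p,Rm=st();print((p[:2]-k)@u,(p[:2]-k)@v,p[2])
snap('wrist','w5.png')
E
```

```text
clock: 17.75
position: [0.5302, -0.2456, 0.1886]
ee_rot: [-3.141, 0.065, -0.0]
force: [-1.6, 2.4, 0.9]
width: 0.391
gripper_force: 4.0
clock: 18.15
position: [0.5381, -0.2459, 0.1885]
ee_rot: [-3.141, 0.065, 0.001]
force: [-2.9, 3.0, 1.4]
width: 0.394
gripper_force: 4.0
clock: 18.35
position: [0.5397, -0.2459, 0.1885]
ee_rot: [3.141, -0.065, -0.0]
force: [-2.8, 2.0, -0.5]
width: 0.386
gripper_force: 4.0
clock: 18.55
position: [0.5406, -0.246, 0.1884]
ee_rot: [-3.14, 0.065, 0.002]
force: [-5.0, 2.5, 0.7]
width: 0.394
gripper_force: 4.0
-0.06484322550204807 0.01665309906139122 0.18837235956926063
```

View pics/w5.png

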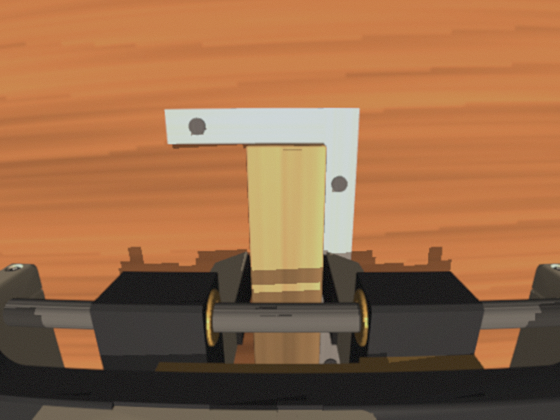

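The wrist view shows the slat's end at row 146, against the end strip's inner edge at row 144, and its right side at col 325 against the long strip. I'll do one firmer end push and then take the final grip.

```bash
python3 -m inch '0.001 0 0 0 0.033;0.0025 0 0 0 0.033;0.0025 0 0 0 0.033' 8
python3 -m inch '-0.002 0 0 0 0.044;-0.004 0 0 0 0.044;-0.004 0 0 0 0.044' 8
python3 - <<'E'
from h import *
snap('wrist','w6.png')
im,c=snap('wrist')
s,p,Rm=st();print(p)
w=unproj(c,[(146,248),(146,325)],.018);print('(if px unchanged) end',w)
k=np.array([.60474,-.26517]);th=-.039;u=np.array([np.cos(th),np.sin(th)]);v=np.array([-u[1],u[0]])
print((p[:2]-k)@u,(p[:2]-k)@v)
for d in arm.silhouettes('wrist','slat_140')[:1]: print(d['conf'],*rect(c,d['region'],.018))
E
```

```text
clock: 18.9
position: [0.5417, -0.2462, 0.1882]
ee_rot: [-3.14, 0.066, 0.006]
force: [-10.3, 2.6, 3.6]
width: 0.389
gripper_force: 8.0
clock: 19.2
position: [0.5399, -0.2463, 0.1889]
ee_rot: [3.14, -0.065, 0.002]
force: [-0.2, -0.9, 0.1]
width: 0.477
gripper_force: 0.0
[ 0.54002922 -0.24609915  0.18886082]
(if px unchanged) end [[ 0.60575379 -0.23113539  0.018     ]
 [ 0.60437705 -0.26517397  0.018     ]]
-0.06540515207650245 0.016533266477333358
0.6 [ 566.5 -246.    80.7   36. ] -0.041
```

```bash
python3 -m inch '-0.0046 0 0 0 0.044;-0.0046 0 0 0 0.044;-0.0046 0 0 0 0.03;-0.0046 0 0 0 0.03;-0.0046 0 0 0 0.03' 30
python3 -m inch '0 0 -0.03 0 0.03;0 0 -0.07 0 0.03;0 0 -0.1 0 0.03' 30
python3 - <<'E'
from h import *
im,c=snap('top')
n=np.array([.9793,-.2024]);t=np.array([.2024,.9793]);o=np.array([604.3,258.])
for q in ('trunk','rail'):
  for d in arm.silhouettes('top',q)[:1]:
    r=rect(c,d['region'],.019 if q=='trunk' else .008);print(q,d['conf'],*r,'railframe',(r[0][:2]-o)@n,(r[0][:2]-o)@t)
for q in ('trunk','trunk_back_foot','trunk_back_top'):
    for d in arm.place_of('top',q)[:1]:
        w=unproj(c,[d['point']],.007 if 'back' in q else 0)[0,:2]*1000
        print(q,round(d['conf'],2),w,'rf',(w-o)@n,(w-o)@t)
slat('top')
nt=(o+n*-20+t*(3-86))/1000
goto(*(nt-n*.09),.288,1.367-np.pi)
E
```

```text
clock: 19.85
position: [0.5351, -0.2457, 0.1887]
ee_rot: [-3.141, 0.065, -0.0]
force: [-0.8, 1.0, 1.9]
width: 0.391
gripper_force: 30.0
clock: 20.15
position: [0.535, -0.2461, 0.2903]
ee_rot: [3.14, -0.066, 0.001]
force: [1.6, 0.4, -0.9]
width: 0.387
gripper_force: 30.0
trunk 0.7 [585.4 267.  291.4  45.1] 1.361 railframe -20.330369999999977 4.988340000000004
rail 0.81 [616.3 256.3 316.   19.2] 1.362 railframe 12.095679999999998 0.763990000000011
trunk 0.57 [598.34812794 274.05306739] rf -9.077809147900986 14.51610998793179
trunk_back_foot 0.79 [583.25990027 135.35447514] rf 4.218884569373695 -124.3652786762653
trunk_back_top 0.73 [627.15234644 389.82204138] rf -4.301478305897378 133.71864003829225
0.67 [202. 234.] [572.4   2.3  99.6  36.7] -1.564 
0.63 [277. 281.] [ 342.6 -121.6   83.3   36.7] 1.253 
t 20.55 pos [ 0.5347 -0.2454  0.2874] yawy -1.612 tilt [-0.002  0.001 -1.   ] j7 -0.7 shift [-7.320e-02 -4.417e-01 -2.000e-04] roll 0.1626
```

```bash
python3 -m inch '-0.005 -0.045 0 0.05 0.03;-0.012 -0.09 0 0.1 0.03;-0.02 -0.135 0 0.16 0.03;-0.03 -0.18 0 0.16 0.03;-0.04 -0.225 0 0.16 0.03'
python3 -m inch '-0.005 -0.045 0 0 0.03;-0.012 -0.09 0 0 0.03;-0.02 -0.135 0 0 0.03;-0.03 -0.18 0 0 0.03;-0.032 -0.212 0 0 0.03'
python3 -m inch '0 0 0 0 0.03;0 0 0 0 0.03'
python3 - <<'E'
from h import *
n=np.array([.9793,-.2024]);t=np.array([.2024,.9793]);o=np.array([604.3,258.])
nt=(o+n*-20+t*(4.8-86))/1000
goto(*nt,.288,1.367-np.pi)
snap('wrist','w7.png')
E
```

```text
clock: 21.05
position: [0.5036, -0.0176, 0.2879]
ee_rot: [3.125, -0.316, -0.002]
force: [1.2, -0.1, -1.2]
width: 0.389
gripper_force: 30.0
clock: 21.55
position: [0.5143, 0.1985, 0.2875]
ee_rot: [3.126, -0.311, -0.003]
force: [0.3, -0.3, -0.8]
width: 0.385
gripper_force: 30.0
clock: 21.75
position: [0.5151, 0.1953, 0.2878]
ee_rot: [3.124, -0.313, -0.001]
force: [-0.4, -0.8, -1.1]
width: 0.386
gripper_force: 30.0
t 21.75 pos [0.5151 0.1953 0.2878] yawy -1.77 tilt [-0.001 -0.002 -1.   ] j7 -1.55 shift [ 0.0547  0.002  -0.0003] roll 0.0043
```

View pics/w7.png

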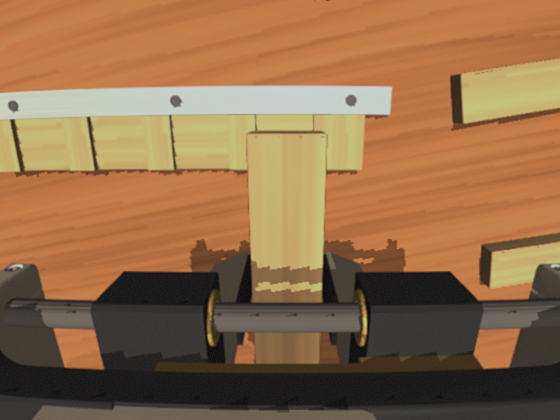

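The wrist view shows the trunk flush under the rail. Its foot end is at col 364, rows 117–168, with notch lines at cols 18, 92 and 173. The held slat is in front of the foot notch, with the right edge of that notch at about col 313.

Run:
```python
from h import *
im,c=snap('wrist')
n=np.array([.9793,-.2024]);t=np.array([.2024,.9793]);o=np.array([604.3,258.])
P={'foot back':(117,365),'foot front':(168,362),'line173 back':(119,172),'line173 front':(165,175),'l92b':(120,90),'l92f':(165,94),'l18b':(121,15),'l18f':(165,19),'313':(122,313),'rail end in':(114,391),'rail front':(116,200),'trunk front':(171,200)}
for k_,v in P.items():
    w=unproj(c,[v],.008 if 'rail' in k_ else .019)[0,:2]*1000
    print(k_,np.round([(w-o)@n,(w-o)@t],1))
big=cv2.resize(im[80:190,0:400],None,fx=2,fy=2,interpolation=cv2.INTER_CUBIC)
cv2.imwrite('pics/c8.png',big[:,:,::-1])
```

```text
foot back [   0.6 -136.4]
foot front [ -36.3 -136.6]
line173 back [-0.9  2.4]
line173 front [-34.3   3.1]
l92b [-0.6 63.9]
l92f [-33.9  65.9]
l18b [  0.3 124. ]
l18f [-33.1 127.9]
313 [ -3.2 -99.1]
rail end in [   2.8 -158.4]
rail front [  0.8 -15.4]
trunk front [-38.9 -15.4]
```

View pics/c8.png

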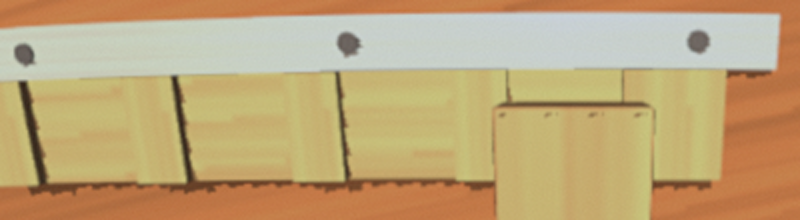

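Run:
```python
from h import *
c=arm.get_calibration('wrist')
n=np.array([.9793,-.2024]);t=np.array([.2024,.9793]);o=np.array([604.3,258.])
s,p,Rm=st()
for rc in [(133,247.5),(133,326.5),(230,249),(230,325)]:
    w=unproj(c,[rc],p[2]-.1887+.018)[0]; q=Rm.T@(w-p); print(np.round(q*1000,1))
for yc in (5,6.5):
    nt=(o+n*-20+t*(yc-86))/1000; goto(*nt,.2025,1.365-np.pi)
```

```text
[ 70.4 -17.8 170.7]
[ 70.4  16.7 170.7]
[ 25.3 -18.6 170.7]
[ 25.3  17.6 170.7]
t 21.85 pos [0.5153 0.1935 0.2883] yawy -1.774 tilt [-0.001 -0.001 -1.   ] j7 -1.55 shift [ 0.0541 -0.0003  0.0858] roll 0.0027
t 21.85 pos [0.5153 0.1935 0.2883] yawy -1.774 tilt [-0.001 -0.001 -1.   ] j7 -1.55 shift [ 0.0541 -0.0018  0.0858] roll 0.0027
```

```bash
python3 -m inch '0.03 -0.001 0 0 0.03;0.0545 -0.0013 0.02 0.003 0.03;0.0545 -0.0013 0.05 0.003 0.03;0.0545 -0.0013 0.075 0.003 0.03;0.0545 -0.0013 0.079 0.003 0.03'
python3 -m inch '0 0 0.002 0 0.03;0 0 0.004 0 0.03;0 0 0.006 0 0.03;0 0 0.006 0 0.03'
python3 -c "
from h import *
n=np.array([.9793,-.2024]);t=np.array([.2024,.9793]);o=np.array([604.3,258.])
nt=(o+n*-20+t*(6-86))/1000; goto(*nt,.2025,1.365-np.pi)"
```

```text
clock: 22.35
position: [0.5683, 0.1832, 0.2074]
ee_rot: [3.123, -0.325, -0.005]
force: [-2.8, -1.0, 4.7]
width: 0.385
gripper_force: 30.0
clock: 22.75
position: [0.5692, 0.1854, 0.2042]
ee_rot: [-3.125, 0.32, -0.001]
force: [0.1, 0.8, -1.6]
width: 0.383
gripper_force: 30.0
t 22.75 pos [0.5692 0.1854 0.2042] yawy -1.775 tilt [ 0.001  0.001 -1.   ] j7 -1.44 shift [-0.0003  0.0018  0.0017] roll 0.0018
```

```bash
python3 -m inch '0 0.0015 0 0 0.03;0 0.0015 0.001 0 0.03;0 0.0015 0.001 0 0.03'
python3 -c "
from h import *
n=np.array([.9793,-.2024]);t=np.array([.2024,.9793]);o=np.array([604.3,258.])
nt=(o+n*-20+t*(6-86))/1000; goto(*nt,.2025,1.365-np.pi)"
```

```text
clock: 23.05
position: [0.5687, 0.1837, 0.2027]
ee_rot: [-3.125, 0.32, -0.0]
force: [0.2, -0.3, -1.2]
width: 0.386
gripper_force: 30.0
t 23.05 pos [0.5687 0.1837 0.2027] yawy -1.775 tilt [ 0.  0. -1.] j7 -1.44 shift [-0.0002  0.0001  0.0002] roll 0.0015
```

```bash
python3 -m inch '0 0 0.001 0 0.03;0 0 0.001 0 0.03'
python3 -m inch '0 0 0 0 0.043;0 0 0 0 0.043;0 0 0 0 0.043'
python3 -m inch '0 0 -0.02 0 0.044;0 0 -0.05 0 0.044;-0.03 0 -0.085 0 0.05;-0.055 0 -0.085 0 0.06'
python3 -m inch '0 0 0 0 0.06'
python3 - <<'E'
from h import *
snap('wrist','w9.png')
E
```

```text
clock: 23.25
position: [0.5688, 0.1836, 0.2026]
ee_rot: [-3.124, 0.32, 0.0]
force: [-3.5, 0.0, 12.3]
width: 0.387
gripper_force: 30.0
clock: 23.55
position: [0.5688, 0.1838, 0.2016]
ee_rot: [-3.125, 0.32, -0.0]
force: [0.6, -0.3, 0.1]
width: 0.465
gripper_force: 0.0
clock: 23.95
position: [0.5159, 0.1943, 0.29]
ee_rot: [-3.123, 0.322, -0.008]
force: [-1.2, 0.7, -0.5]
width: 0.585
gripper_force: 0.0
clock: 24.05
position: [0.5126, 0.1959, 0.2868]
ee_rot: [-3.124, 0.318, 0.003]
force: [0.5, 0.1, -0.5]
width: 0.637
gripper_force: 0.0
```

View pics/w9.png

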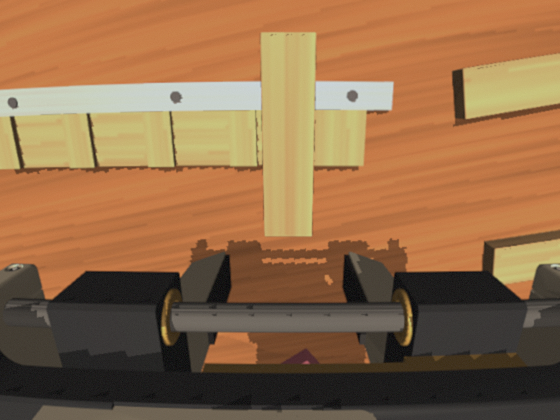

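The wrist view shows the 140 slat lying across the foot notch, ends at rows 33 and 236, cols 262–315. The trunk is still on the rail. I'll check its numbers and set the next slat's approach.

Run:
```python
from h import *
n=np.array([.9793,-.2024]);t=np.array([.2024,.9793]);o=np.array([604.3,258.])
c=arm.get_calibration('wrist')
P=unproj(c,[(33,261),(33,316),(236,263.5),(236,312)],.032)[:,:2]*1000
print(np.round(np.c_[(P-o)@n,(P-o)@t],1))
for rc in [(117,365),(163,362),(168,200)]:
    w=unproj(c,[rc],.019)[0,:2]*1000; print(np.round([(w-o)@n,(w-o)@t],1))
cc=slat('top')
goto(.5712,-.002,.28,0.007)
```

```text
[[ 51.1 -62. ]
 [ 51.2 -96.9]
 [-86.9 -61.3]
 [-86.8 -97.5]]
[  -1.1 -134.2]
[ -34.1 -134.2]
[-38.1 -14.1]
0.69 [276. 276.] [ 343.5 -118.4   91.6   38. ] 1.228 
0.68 [201. 240.] [572.   -7.1 111.5  36.7] -1.546 
0.65 [251. 241.] [427.2 -11.1  89.3  36.4] 1.519 
0.59 [275. 160.] [333.7 234.2  96.7  41.9] -1.115 
0.5 [189. 182.] [605.3 176.6  68.8  38.9] -0.197 
t 24.2 pos [0.5152 0.1951 0.2866] yawy -1.775 tilt [ 0. -0. -1.] j7 -1.55 shift [0.0947 0.1817 0.0066] roll 1.36
```

```bash
python3 -m inch '0.015 0.03 0 -0.14 0.06;0.03 0.06 0 -0.28 0.06;0.05 0.1 0 -0.42 0.06;0.07 0.14 0 -0.56 0.06;0.095 0.185 0 -0.7 0.06'
python3 -m inch '0 0 0 -0.14 0.06;0 0 0 -0.28 0.06;0 0 0 -0.42 0.06;0 0 0 -0.56 0.06;0 0 0 -0.7 0.06'
python3 -m inch '0 0 0 -0.14 0.06;0 0 0 -0.28 0.06;0 0 0 -0.39 0.06;0 0 0 -0.39 0.06;0 0 0 -0.39 0.06'
python3 - <<'E'
from h import *
slat()
goto(.5715,-.006,.188,0.015)
E
```

```text
clock: 24.7
position: [0.5708, -0.0059, 0.2862]
ee_rot: [3.043, 0.78, -0.0]
force: [0.9, 0.8, -0.0]
width: 0.654
gripper_force: 0.0
clock: 25.2
position: [0.5706, -0.0052, 0.2861]
ee_rot: [2.593, 1.774, -0.001]
force: [0.8, 0.3, -0.4]
width: 0.652
gripper_force: 0.0
clock: 25.7
position: [0.5703, -0.0049, 0.2863]
ee_rot: [2.21, 2.233, -0.0]
force: [0.5, -0.4, 0.9]
width: 0.651
gripper_force: 0.0
0.81 [206. 293.] [576.2  -2.4 116.4  36.1] 1.556 
0.81 [215. 116.] [433.8  -7.5  92.9  44.1] 1.514 
0.79 [287.  47.] [365.7 -72.2  22.1  21.2] 1.247 
0.6 [100.   8.] [367.5  83.7  48.4  23.1] 1.372 EDGE
t 25.8 pos [ 0.5702 -0.0045  0.2864] yawy 0.012 tilt [-0. -0. -1.] j7 0.22 shift [-0.0015  0.0013  0.0984] roll -0.0033
```

```bash
python3 -m inch '0 0.005 0.04 0.026 0.06;0 0.005 0.08 0.026 0.06;0 0.005 0.098 0.026 0.06;0 0.005 0.098 0.026 0.06;0 0.005 0.098 0.026 0.03' 25
python3 -m inch '0 0 0 0 0.03;0 0 0 0 0.03;0 0 0 0 0.03;0 0 0 0 0.03' 25
python3 -m inch '0 0 -0.04 0 0.03;0 0 -0.07 0 0.03;-0.02 -0.005 -0.07 0.14 0.03;-0.05 -0.01 -0.07 0.28 0.03;-0.09 -0.02 -0.07 0.42 0.03' 25
python3 - <<'E'
from h import *
k=np.array([.60474,-.26517]);th=-.039;u=np.array([np.cos(th),np.sin(th)]);v=np.array([-u[1],u[0]])
goto(*(k+u*-.066+v*.0205),.25,th-np.pi/2)
E
```

```text
clock: 26.3
position: [0.5752, -0.0042, 0.1889]
ee_rot: [2.235, 2.208, -0.001]
force: [0.2, -0.3, 0.2]
width: 0.606
gripper_force: 0.0
clock: 26.7
position: [0.5755, -0.004, 0.1898]
ee_rot: [2.233, 2.208, 0.003]
force: [-1.8, -0.2, 7.0]
width: 0.386
gripper_force: 25.0
clock: 27.2
position: [0.5544, -0.0929, 0.2593]
ee_rot: [-2.647, -1.692, -0.003]
force: [0.4, -0.5, -0.2]
width: 0.389
gripper_force: 25.0
t 27.2 pos [ 0.5544 -0.0929  0.2593] yawy -0.433 tilt [ 0.002  0.001 -1.   ] j7 0.05 shift [-0.1417  0.0491  0.009 ] roll 1.1768
```

```bash
python3 -m inch '-0.035 0.012 0 0.14 0.03;-0.07 0.024 0 0.28 0.03;-0.105 0.036 0 0.42 0.03;-0.14 0.048 0 0.56 0.03;-0.1417 0.049 0.0 0.7 0.03'
python3 -m inch '0 0 0 0.14 0.03;0 0 0 0.28 0.03;0 0 0 0.42 0.03;0 0 0 0.477 0.03;0 0 0 0.477 0.03'
python3 -m inch '0 0 0 0 0.03;0 0 0 0 0.03'
python3 - <<'E'
from h import *
k=np.array([.60474,-.26517]);th=-.039;u=np.array([np.cos(th),np.sin(th)]);v=np.array([-u[1],u[0]])
im,c=snap('wrist','w10.png'); s,p,Rm=st(); print((p[:2]-k)@u,(p[:2]-k)@v)
d=arm.silhouettes('wrist','slat_140')[0]; print(d['conf'],rect(c,d['region'],p[2]-.1895+.018))
r=np.where(d['region'].any(1))[0].min(); cs=np.where(d['region'][r+3])[0]; print(r,cs.min(),cs.max())
w=unproj(c,[(r,cs.min()),(r,cs.max()+1)],p[2]-.1895+.018)[:,:2]; print('end in corner frame',(w-k)@u,(w-k)@v,'tool',[(Rm.T@(np.r_[a,0]-p))[:2] for a in w])
goto(*(k+u*-.066+v*.0205),.1895,th-np.pi/2)
E
```

```text
clock: 27.7
position: [0.5375, -0.2488, 0.2599]
ee_rot: [3.066, 0.665, 0.001]
force: [0.7, 0.8, -0.2]
width: 0.387
gripper_force: 25.0
clock: 28.2
position: [0.5393, -0.2427, 0.2587]
ee_rot: [-3.141, 0.059, 0.0]
force: [-0.2, 0.6, -1.1]
width: 0.391
gripper_force: 25.0
clock: 28.4
position: [0.5392, -0.243, 0.2588]
ee_rot: [-3.141, 0.056, -0.001]
force: [0.1, -0.3, 0.2]
width: 0.389
gripper_force: 25.0
-0.06630800928340926 0.01952848790850048
0.85 (array([ 496.4, -118.1,   25.8,   14.6]), np.float64(0.007))
330 55 77
end in corner frame [-0.1014109  -0.10074956] [0.14903838 0.13522509] tool [array([-0.03483509, -0.12953625]), array([-0.03421311, -0.11572113])]
t 28.5 pos [ 0.5392 -0.2431  0.2588] yawy -1.607 tilt [ 0.  0. -1.] j7 -0.64 shift [ 0.0003 -0.0009  0.0693] roll 0.0026
```

```bash
python3 -m inch '0 -0.001 0.03 0 0.03;0 -0.001 0.06 0 0.03;0 -0.001 0.0685 0 0.03;0 -0.001 0.0685 0 0.03'
python3 -m inch '0 0 0.0005 0 0.044;0 0 0.0005 0 0.044;0 0 0.0005 0 0.044'
python3 -m inch '0 0.002 0 0 0.044;0 0.004 0 0 0.044;0 0.006 0 0 0.044;0 0.008 0 0 0.044;0 0.009 0 0 0.044'
python3 -m inch '0 0.0015 0 0 0.044;0 0.0015 0 0 0.044'
python3 - <<'E'
from h import *
k=np.array([.60474,-.26517]);th=-.039;u=np.array([np.cos(th),np.sin(th)]);v=np.array([-u[1],u[0]])
s,p,Rm=st();print((p[:2]-k)@u,(p[:2]-k)@v,p[2],s['force'])
E
```

```text
clock: 28.9
position: [0.539, -0.2419, 0.1897]
ee_rot: [-3.14, 0.058, 0.002]
force: [0.4, -0.1, -0.4]
width: 0.384
gripper_force: 25.0
clock: 29.2
position: [0.5395, -0.2422, 0.1902]
ee_rot: [3.141, -0.058, 0.001]
force: [-0.7, 0.9, -0.0]
width: 0.477
gripper_force: 0.0
clock: 29.7
position: [0.5391, -0.2503, 0.1896]
ee_rot: [-3.139, 0.058, 0.0]
force: [-0.2, 7.6, 5.1]
width: 0.481
gripper_force: 3.3
clock: 29.9
position: [0.5392, -0.2508, 0.1895]
ee_rot: [-3.137, 0.056, 0.001]
force: [0.1, 9.1, 6.2]
width: 0.477
gripper_force: 4.3
-0.06606287415949977 0.011835244612252542 0.1895228499566213 [0.08936668 9.08774093 6.19908566]
```

```bash
python3 -m inch '0 -0.004 0 0 0.044;0 -0.0066 0 0 0.044;0 -0.0066 0 0 0.033;0 -0.0066 0 0 0.033;0 -0.0066 0 0 0.033' 4
python3 -m inch '0.003 0 0 0 0.033;0.006 0 0 0 0.033;0.008 0 0 0 0.033;0.010 0 0 0 0.033' 4
python3 -m inch '0.0015 0 0 0 0.033;0.003 0 0 0 0.033' 8
python3 -m inch '0.0015 0 0 0 0.033;0.0025 0 0 0 0.033' 8
python3 - <<'E'
from h import *
k=np.array([.60474,-.26517]);th=-.039;u=np.array([np.cos(th),np.sin(th)]);v=np.array([-u[1],u[0]])
s,p,Rm=st();print((p[:2]-k)@u,(p[:2]-k)@v,p[2])
E
```

```text
clock: 30.4
position: [0.5391, -0.2459, 0.1896]
ee_rot: [-3.141, 0.058, 0.0]
force: [0.3, 2.5, 1.0]
width: 0.391
gripper_force: 4.0
clock: 30.8
position: [0.5486, -0.2464, 0.1895]
ee_rot: [-3.14, 0.059, 0.003]
force: [-5.6, 1.5, 5.4]
width: 0.388
gripper_force: 4.0
clock: 31.0
position: [0.5506, -0.2465, 0.1893]
ee_rot: [-3.14, 0.06, 0.006]
force: [-10.6, 1.8, 6.0]
width: 0.388
gripper_force: 8.0
clock: 31.2
position: [0.5523, -0.2466, 0.1889]
ee_rot: [-3.139, 0.061, 0.009]
force: [-11.6, 2.7, 4.9]
width: 0.393
gripper_force: 8.0
-0.053171996085171605 0.016477671039373414 0.1888816053511881
```

```bash
python3 -m inch '-0.003 0 0 0 0.044;-0.005 0 0 0 0.044;-0.005 0 0 0 0.044;-0.005 0 0 0 0.044'
python3 - <<'E'
from h import *
k=np.array([.60474,-.26517]);th=-.039;u=np.array([np.cos(th),np.sin(th)]);v=np.array([-u[1],u[0]])
im,c=snap('wrist','w11.png')
s,p,Rm=st();print((p[:2]-k)@u,(p[:2]-k)@v,p[2])
d=arm.silhouettes('wrist','slat_140')
for e in d[:3]:
    print(e['conf'],e['point'],rect(c,e['region'],.018))
goto(*(k+u*-.0575+v*.0166),.1895,th-np.pi/2)
E
```

```text
clock: 31.6
position: [0.55, -0.2465, 0.1898]
ee_rot: [3.141, -0.058, 0.001]
force: [-0.2, 0.5, -0.6]
width: 0.475
gripper_force: 0.0
-0.05546127470053126 0.016629419405500716 0.1897710442575645
0.96 [245.2, 286.8] (array([ 571.4, -246.4,   71.9,   36.2]), np.float64(-0.036))
t 31.7 pos [ 0.5499 -0.2464  0.1897] yawy -1.608 tilt [ 0.001 -0.    -1.   ] j7 -0.58 shift [-0.002   0.0001  0.0002] roll 0.0019
```

View pics/w11.png

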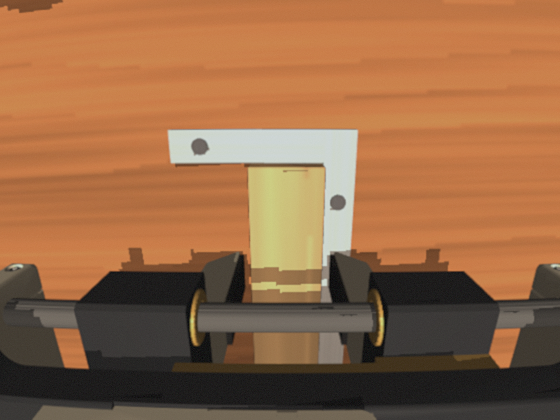

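The wrist view shows the 115 slat squared in the corner, end at row 165 against the strip and right side at col 324. Next I grip and carry it.

```bash
python3 -m inch '-0.002 0 0 0 0.044;-0.002 0 0 0 0.03;-0.002 0 0 0 0.03;-0.002 0 0 0 0.03;-0.002 0 0 0 0.03' 30
python3 -m inch '0 0 -0.03 0 0.03;0 0 -0.07 0 0.03;0 0 -0.1 0 0.03;-0.005 -0.04 -0.1 0 0.03;-0.01 -0.085 -0.1 0 0.03' 30
python3 -m inch '-0.005 -0.045 0 0.05 0.03;-0.01 -0.09 0 0.1 0.03;-0.015 -0.135 0 0.168 0.03;-0.02 -0.18 0 0.168 0.03;-0.025 -0.225 0 0.168 0.03' 30
python3 - <<'E'
from h import *
n=np.array([.9793,-.2024]);t=np.array([.2024,.9793]);o=np.array([604.3,258.])
nt=(o+n*-20+t*(8.7-24))/1000-n*.075; goto(*nt,.29,1.365-np.pi); print(st()[0]['width'])
E
```

```text
clock: 32.2
position: [0.5476, -0.2462, 0.1896]
ee_rot: [-3.141, 0.059, 0.0]
force: [-0.1, 0.1, 1.3]
width: 0.389
gripper_force: 30.0
clock: 32.7
position: [0.5407, -0.1619, 0.2909]
ee_rot: [3.14, -0.064, 0.005]
force: [1.1, 2.1, -0.4]
width: 0.384
gripper_force: 30.0
clock: 33.2
position: [0.5239, 0.0668, 0.2897]
ee_rot: [-3.125, 0.322, -0.001]
force: [0.5, 0.0, -0.9]
width: 0.387
gripper_force: 30.0
t 33.2 pos [0.5239 0.0668 0.2897] yawy -1.776 tilt [ 0.  0. -1.] j7 -1.29 shift [-0.0552 -0.1882 -0.0003] roll 0.0005
0.3873260891633576
```

```bash
python3 -m inch '-0.012 -0.045 0 0 0.03;-0.025 -0.09 0 0 0.03;-0.04 -0.135 0 0 0.03;-0.055 -0.175 0 0 0.03;-0.055 -0.187 0 0 0.03' 30
python3 -m inch '0 0 0 0 0.03;0 0 0 0 0.03;0 0 0 0 0.03' 30
python3 - <<'E'
from h import *
n=np.array([.9793,-.2024]);t=np.array([.2024,.9793]);o=np.array([604.3,258.])
im,c=snap('wrist','w12.png');s,p,Rm=st()
np.savez('w12.npz',K=c['intrinsics'],D=c['distortion'],T=c['pose'],p=p,R=Rm)
nt=(o+n*-20+t*(8.7-24))/1000; goto(*nt,.2025,1.365-np.pi)
E
```

```text
clock: 33.7
position: [0.5069, 0.265, 0.2887]
ee_rot: [-3.125, 0.31, 0.003]
force: [0.4, -0.9, -1.5]
width: 0.386
gripper_force: 30.0
clock: 34.0
position: [0.5089, 0.2569, 0.2899]
ee_rot: [3.124, -0.327, 0.001]
force: [0.0, 0.3, -0.3]
width: 0.388
gripper_force: 30.0
t 34.05 pos [0.5089 0.257  0.2899] yawy -1.779 tilt [ 0. -0. -1.] j7 -1.62 shift [ 0.0732 -0.0053  0.0874] roll -0.0028
```

View pics/w12.png

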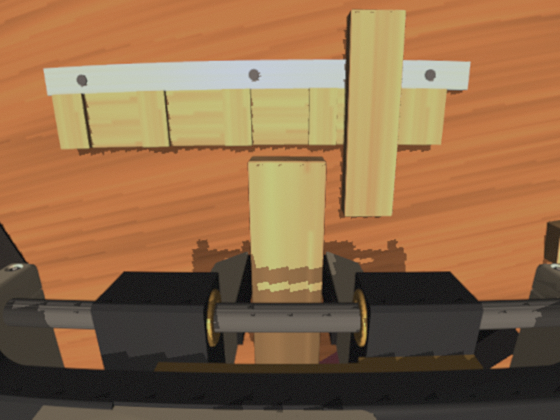

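The wrist view shows the 115 slat held in front of the second notch, whose edges are at cols 251 and 309 at rows 90–143. The 140 is lying in the foot notch at cols 347–403. The trunk ends are at cols 55 and 445, flush with the rail.

Run:
```python
from h import *
f=np.load('w12.npz');c=dict(intrinsics=f['K'],distortion=f['D'],pose=f['T']);p=f['p'];Rm=f['R']
n=np.array([.9793,-.2024]);t=np.array([.2024,.9793]);o=np.array([604.3,258.])
for nm,rc in dict(footb=(90,446),footf=(143,441),topb=(95,54),topf=(148,62),n2Lb=(92,250.5),n2Lf=(140,251.5),n2Rb=(92,310),n2Rf=(140,308.5),n3L=(118,166.5),n4L=(118,86),railf=(90,280),trf=(144,270),trf2=(148,100)).items():
    z=.008 if 'rail' in nm else .019
    w=unproj(c,[rc],z)[0]; q=Rm.T@(w-p); w=w[:2]*1000
    print(nm,np.round([(w-o)@n,(w-o)@t],1),'tool',np.round(q[:2]*1000,1))
P=unproj(c,[(11,348),(12,404),(214,345),(215,393)],.032)[:,:2]*1000
print('slat140',np.round(np.c_[(P-o)@n,(P-o)@t],1))
for rc in [(160,249),(160,326)]:
    print('held',np.round(Rm.T@(unproj(c,[rc],p[2]-.1895+.018)[0]-p)*1000,1))
```

```text
footb [   1.1 -134.5] tool [ 94.8 113.7]
footf [ -36.7 -135.2] tool [ 57.1 114.6]
topb [  0.4 150.3] tool [  92.8 -171.1]
topf [-38.4 151. ] tool [  54.  -171.5]
n2Lb [-1.1  5.3] tool [ 92.  -26.1]
n2Lf [-34.7   5.7] tool [ 58.4 -26.2]
n2Rb [ -1.3 -36.7] tool [92. 16.]
n2Rf [-34.9 -36.1] tool [58.4 15.5]
n3L [-18.3  67.1] tool [ 74.5 -87.8]
n4L [-16.8 128. ] tool [  75.7 -148.7]
railf [  0.6 -15.3] tool [93.8 -5.4]
trf [-37.7  -7.9] tool [ 55.4 -12.7]
trf2 [-39.1 120.5] tool [  53.5 -141.1]
slat140 [[ 48.1 -59.5]
 [ 48.2 -95.8]
 [-87.8 -63.2]
 [-88.7 -99.3]]
held [ 58.5 -17.5 171.5]
held [ 58.5  17.1 171.5]
```

```bash
python3 -m inch '0.04 -0.003 0 0 0.03;0.0735 -0.005 0.02 0 0.03;0.0735 -0.005 0.05 0 0.03;0.0735 -0.005 0.07 0 0.03;0.0735 -0.005 0.077 0 0.03'
python3 -m inch '0 0 0.001 0 0.03;0 0 0.003 0 0.03;0 0 0.005 0 0.03;0 0 0.006 0 0.03;0 0 0.006 0 0.03'
python3 -c "
from h import *
n=np.array([.9793,-.2024]);t=np.array([.2024,.9793]);o=np.array([604.3,258.])
nt=(o+n*-20+t*(8.6-24))/1000; goto(*nt,.2036,1.365-np.pi)"
```

```text
clock: 34.55
position: [0.5812, 0.2473, 0.2107]
ee_rot: [3.123, -0.326, -0.004]
force: [-0.6, -0.0, -0.8]
width: 0.39
gripper_force: 30.0
clock: 35.05
position: [0.5815, 0.2492, 0.2071]
ee_rot: [-3.125, 0.321, -0.001]
force: [-0.6, 0.5, -0.1]
width: 0.394
gripper_force: 30.0
t 35.05 pos [0.5815 0.2492 0.2071] yawy -1.776 tilt [ 0.001  0.    -1.   ] j7 -1.52 shift [0.0005 0.0022 0.0035] roll 0.0008
```

```bash
python3 -m inch '0 0 0.002 0 0.03;0 0 0.002 0 0.03;0 0 0.002 0 0.03'
python3 -c "
from h import *
n=np.array([.9793,-.2024]);t=np.array([.2024,.9793]);o=np.array([604.3,258.])
nt=(o+n*-20+t*(8.6-24))/1000; goto(*nt,.2036,1.365-np.pi)"
```

```text
clock: 35.35
position: [0.5815, 0.249, 0.2046]
ee_rot: [3.125, -0.322, -0.0]
force: [-0.3, -0.6, -0.6]
width: 0.386
gripper_force: 30.0
t 35.35 pos [0.5815 0.249  0.2046] yawy -1.776 tilt [-0. -0. -1.] j7 -1.52 shift [0.0006 0.002  0.001 ] roll 0.0005
```

Shift 2 mm sideways, then lower to contact and release.

```bash
python3 -m inch '0 0.002 0 0 0.03;0 0.002 0 0 0.03;0 0.002 0.001 0 0.03;0 0.002 0.002 0 0.03;0 0.002 0.002 0 0.03'
python3 -c "
from h import *
goto(.5820,.2470,.2036,1.365-np.pi)"
python3 -m inch '0 0 0 0 0.043;0 0 0 0 0.043;0 0 0 0 0.043'
python3 -m inch '0 0 -0.02 0 0.044;0 0 -0.05 0 0.044;-0.03 0 -0.085 0 0.05;-0.073 0 -0.085 0 0.06'
python3 -m inch '0 0 0 0 0.06;0 0 0 0 0.06;0 0 0 0 0.06'
python3 - <<'E'
from h import *
im,c=snap('wrist','w13.png');s,p,Rm=st()
np.savez('w13.npz',K=c['intrinsics'],D=c['distortion'],T=c['pose'],p=p,R=Rm)
slat('top')
E
```

```text
clock: 35.85
position: [0.5812, 0.2468, 0.2036]
ee_rot: [-3.124, 0.322, -0.0]
force: [-3.9, -1.0, 9.9]
width: 0.382
gripper_force: 30.0
t 35.85 pos [0.5812 0.2468 0.2036] yawy -1.776 tilt [ 0.     0.001 -1.   ] j7 -1.51 shift [ 0.0008 -0.0003 -0.    ] roll 0.0003
clock: 36.15
position: [0.581, 0.2471, 0.2025]
ee_rot: [-3.125, 0.322, 0.0]
force: [0.3, -0.1, -0.2]
width: 0.466
gripper_force: 0.0
clock: 36.55
position: [0.512, 0.2608, 0.2916]
ee_rot: [-3.122, 0.326, -0.011]
force: [0.0, 1.1, 0.9]
width: 0.589
gripper_force: 0.0
clock: 36.85
position: [0.5101, 0.2619, 0.2876]
ee_rot: [3.125, -0.322, 0.001]
force: [-0.4, -0.6, -0.2]
width: 0.65
gripper_force: 0.0
0.83 [190. 158.] [602.7 242.8  75.2  43.1] -0.236 
0.8 [278. 279.] [ 343.2 -119.3   89.7   34.3] 1.241 
0.76 [277. 158.] [335.1 235.   93.7  37. ] -1.096 
0.72 [200. 179.] [568.6 183.2 145.7  40.4] -0.185 
0.67 [249. 243.] [426.9 -12.2  91.5  38.3] -1.565 
0.59 [281. 202.] [328.1 106.4  91.5  37.9] -1.097
```

View pics/w13.png

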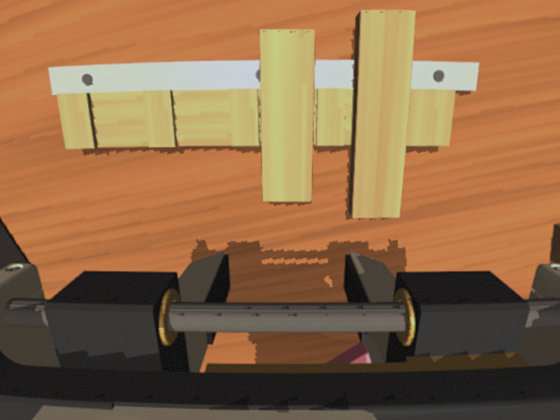

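The wrist view shows the 115 seated in the second notch (cols 261–314, rows 31–202) and the 140 still in the foot notch (cols 352–413). The trunk is flush with the rail. Next is the 90.

```bash
python3 -m inch '0 0.045 0 -0.14 0.06;-0.005 0.09 0 -0.28 0.06;-0.01 0.135 0 -0.42 0.06;-0.015 0.18 0 -0.56 0.06;-0.02 0.225 0 -0.7 0.06'
python3 -c "
from h import *
goto(.427,-.012,.286,.006)"
```

```text
clock: 37.5
position: [0.4438, 0.0436, 0.2877]
ee_rot: [3.043, 0.777, 0.001]
force: [0.9, -0.7, 0.4]
width: 0.651
gripper_force: 0.0
t 37.5 pos [0.4438 0.0436 0.2877] yawy -1.071 tilt [ 0.001 -0.001 -1.   ] j7 -0.73 shift [-0.0415  0.0408  0.0017] roll -1.0771
```

```bash
python3 -m inch '-0.015 0.015 0 -0.14 0.06;-0.03 0.03 0 -0.28 0.06;-0.0415 0.041 0 -0.42 0.06;-0.0415 0.041 0 -0.56 0.06;-0.0415 0.041 0 -0.7 0.06'
python3 -m inch '0 0 0 -0.14 0.06;0 0 0 -0.28 0.06;0 0 0 -0.377 0.06;0 0 0 -0.377 0.06;0 0 0 -0.377 0.06'
python3 - <<'E'
from h import *
slat()
goto(.427,-.012,.1893,0.006)
E
```

```text
clock: 38.0
position: [0.4273, -0.0114, 0.2878]
ee_rot: [2.595, 1.77, 0.001]
force: [0.4, 0.5, 0.4]
width: 0.655
gripper_force: 0.0
clock: 38.5
position: [0.4273, -0.0106, 0.2876]
ee_rot: [2.225, 2.218, 0.0]
force: [0.5, 0.7, -0.1]
width: 0.651
gripper_force: 0.0
0.63 [209. 292.] [429.9  -7.9  91.6  36.4] 1.514 
0.6 [ 57. 151.] [332.  108.2  91.   39.7] -1.098 EDGE
0.48 [356. 203.] [ 352.8 -145.3   31.9    4.6] 1.231 
t 38.6 pos [ 0.4272 -0.0103  0.2876] yawy -0.002 tilt [ 0. -0. -1.] j7 0.22 shift [-0.0017 -0.0002  0.0983] roll -0.0081
```

```bash
python3 -m inch '0 0.0025 0.04 0.05 0.06;0 0.0025 0.08 0.05 0.06;0 0.0025 0.098 0.05 0.06;0 0.0025 0.098 0.05 0.06;0 0.0025 0.098 0.05 0.03' 25
python3 -m inch '0 0 0 0 0.03;0 0 0 0 0.03;0 0 0 0 0.03;0 0 0 0 0.03' 25
python3 -m inch '0 0 -0.04 0 0.03;0 0 -0.07 0 0.03;-0.02 0.005 -0.07 0.14 0.03;-0.05 0.02 -0.07 0.28 0.03;-0.09 0.04 -0.07 0.42 0.03' 25
python3 - <<'E'
from h import *
k=np.array([.60474,-.26517]);th=-.039;u=np.array([np.cos(th),np.sin(th)]);v=np.array([-u[1],u[0]])
goto(*(k+u*-.054+v*.0205),.259,th-np.pi/2)
E
```

```text
clock: 39.1
position: [0.4298, -0.0103, 0.1899]
ee_rot: [-2.277, -2.165, 0.001]
force: [-0.1, -0.6, -0.3]
width: 0.603
gripper_force: 0.0
clock: 39.5
position: [0.43, -0.0099, 0.1905]
ee_rot: [2.275, 2.166, 0.003]
force: [-0.7, -0.3, 8.9]
width: 0.392
gripper_force: 25.0
clock: 40.0
position: [0.4653, -0.1011, 0.2603]
ee_rot: [-2.677, -1.641, -0.003]
force: [0.2, 0.5, -0.1]
width: 0.39
gripper_force: 25.0
t 40.0 pos [ 0.4653 -0.1011  0.2603] yawy -0.471 tilt [ 0.001  0.002 -1.   ] j7 0.14 shift [-0.087   0.1411  0.001 ] roll 1.139
```

```bash
python3 -m inch '-0.02 0.035 0 0.14 0.03;-0.043 0.07 0 0.28 0.03;-0.065 0.105 0 0.42 0.03;-0.087 0.141 0 0.56 0.03;-0.087 0.141 0.0 0.7 0.03' 25
python3 -m inch '0 0 0 0.14 0.03;0 0 0 0.28 0.03;0 0 0 0.42 0.03;0 0 0 0.44 0.03;0 0 0 0.44 0.03' 25
python3 -m inch '0 0 0 0 0.03;0 0 0 0 0.03' 25
python3 - <<'E'
from h import *
k=np.array([.60474,-.26517]);th=-.039;u=np.array([np.cos(th),np.sin(th)]);v=np.array([-u[1],u[0]])
goto(*(k+u*-.054+v*.0205),.1903,th-np.pi/2)
E
```

```text
clock: 40.5
position: [0.553, -0.2482, 0.2608]
ee_rot: [3.076, 0.611, 0.003]
force: [0.0, 0.3, -0.4]
width: 0.388
gripper_force: 25.0
clock: 41.0
position: [0.5516, -0.2429, 0.2597]
ee_rot: [3.141, -0.055, -0.0]
force: [-0.1, -0.7, -0.4]
width: 0.383
gripper_force: 25.0
clock: 41.2
position: [0.5515, -0.2432, 0.2598]
ee_rot: [-3.141, 0.057, -0.001]
force: [1.1, -0.0, -0.3]
width: 0.387
gripper_force: 25.0
t 41.2 pos [ 0.5515 -0.2432  0.2598] yawy -1.607 tilt [ 0.  0. -1.] j7 -0.58 shift [ 0.     -0.0006  0.0695] roll 0.0026
```

```bash
python3 -m inch '0 -0.001 0.03 0 0.03;0 -0.001 0.06 0 0.03;0 -0.001 0.0685 0 0.03;0 -0.001 0.0685 0 0.03'
python3 -m inch '0 0 0.0005 0 0.044;0 0 0.0005 0 0.044;0 0 0.0005 0 0.044'
python3 -m inch '0 0.002 0 0 0.044;0 0.004 0 0 0.044;0 0.006 0 0 0.044;0 0.008 0 0 0.044;0 0.009 0 0 0.044'
python3 -m inch '0 0.0015 0 0 0.044;0 0.0015 0 0 0.044'
python3 - <<'E'
from h import *
k=np.array([.60474,-.26517]);th=-.039;u=np.array([np.cos(th),np.sin(th)]);v=np.array([-u[1],u[0]])
s,p,Rm=st();print((p[:2]-k)@u,(p[:2]-k)@v,p[2],s['force'])
E
```

```text
clock: 41.6
position: [0.5513, -0.2421, 0.1907]
ee_rot: [-3.14, 0.059, 0.002]
force: [1.0, -0.2, -0.4]
width: 0.389
gripper_force: 25.0
clock: 41.9
position: [0.5518, -0.2424, 0.1912]
ee_rot: [3.141, -0.06, 0.001]
force: [0.8, -0.7, -0.1]
width: 0.474
gripper_force: 0.0
clock: 42.4
position: [0.5514, -0.2508, 0.1906]
ee_rot: [-3.139, 0.06, 0.0]
force: [-0.4, 5.7, 4.7]
width: 0.482
gripper_force: 2.9
clock: 42.6
position: [0.5514, -0.2512, 0.1905]
ee_rot: [-3.137, 0.058, 0.001]
force: [-0.5, 8.0, 6.3]
width: 0.481
gripper_force: 3.9
-0.05382231885733266 0.011880080509487087 0.1904818210776117 [-0.47054735  8.00373764  6.28076911]
```

```bash
python3 -m inch '0 -0.004 0.0012 0 0.044;0 -0.0066 0.0012 0 0.044;0 -0.0066 0.0012 0 0.033;0 -0.0066 0.0012 0 0.033;0 -0.0066 0.0012 0 0.033' 4
python3 -m inch '0.003 0 0 0 0.033;0.006 0 0 0 0.033;0.008 0 0 0 0.033;0.010 0 0 0 0.033' 4
python3 -m inch '0.0015 0 0 0 0.033;0.003 0 0 0 0.033' 8
python3 -m inch '0.0015 0 0 0 0.033;0.0025 0 0 0 0.033' 8
python3 - <<'E'
from h import *
k=np.array([.60474,-.26517]);th=-.039;u=np.array([np.cos(th),np.sin(th)]);v=np.array([-u[1],u[0]])
s,p,Rm=st();print((p[:2]-k)@u,(p[:2]-k)@v,p[2])
E
```

```text
clock: 43.1
position: [0.5514, -0.2463, 0.1894]
ee_rot: [3.141, -0.06, -0.0]
force: [0.8, -0.5, -0.6]
width: 0.395
gripper_force: 4.0
clock: 43.5
position: [0.5618, -0.2466, 0.1894]
ee_rot: [3.141, -0.06, 0.0]
force: [-0.4, 0.3, -0.6]
width: 0.39
gripper_force: 4.0
clock: 43.7
position: [0.5628, -0.2468, 0.1893]
ee_rot: [-3.14, 0.062, 0.006]
force: [-10.6, 1.1, 7.4]
width: 0.39
gripper_force: 8.0
clock: 43.9
position: [0.5644, -0.247, 0.1889]
ee_rot: [-3.139, 0.063, 0.009]
force: [-12.5, -0.1, 5.0]
width: 0.391
gripper_force: 8.0
-0.0410633610039468 0.016622773338980813 0.18885312306187643
```

```bash
python3 -m inch '-0.002 0 0 0 0.044;-0.0064 0 0 0 0.044;-0.0064 0 0 0 0.044;-0.0064 0 0 0 0.044'
python3 - <<'E'
from h import *
k=np.array([.60474,-.26517]);th=-.039;u=np.array([np.cos(th),np.sin(th)]);v=np.array([-u[1],u[0]])
im,c=snap('wrist')
s,p,Rm=st();print((p[:2]-k)@u,(p[:2]-k)@v,p[2])
for e in arm.silhouettes('wrist','slat_140')[:2]: print(e['conf'],e['point'],rect(c,e['region'],.018))
E
```

```text
clock: 44.3
position: [0.5607, -0.2465, 0.1896]
ee_rot: [3.141, -0.06, 0.001]
force: [0.3, -1.0, 0.2]
width: 0.482
gripper_force: 0.0
-0.04465746938703255 0.016992594406491573 0.18954210941395827
0.96 [250.4, 286.9] (array([ 577.3, -246.4,   62.1,   35.7]), np.float64(-0.037))
```

```bash
python3 -m inch '-0.0004 0 0 0 0.03;-0.0004 0 0 0 0.03;-0.0004 0 0 0 0.03;-0.0004 0 0 0 0.03' 30
python3 -m inch '0 0 -0.03 0 0.03;0 0 -0.07 0 0.03;0 0 -0.1 0 0.03;-0.005 -0.04 -0.1 0 0.03;-0.01 -0.085 -0.1 0 0.03' 30
python3 -m inch '-0.005 -0.045 0 0.05 0.03;-0.01 -0.09 0 0.1 0.03;-0.015 -0.135 0 0.166 0.03;-0.02 -0.18 0 0.166 0.03;-0.025 -0.225 0 0.166 0.03' 30
python3 - <<'E'
from h import *
n=np.array([.9793,-.2024]);t=np.array([.2024,.9793]);o=np.array([604.3,258.])
nt=(o+n*-20+t*(8.5+38))/1000-n*.065; goto(*nt,.29,1.365-np.pi); print(st()[0]['width'])
E
```

```text
clock: 44.8
position: [0.5602, -0.2464, 0.1894]
ee_rot: [-3.141, 0.06, -0.0]
force: [-0.2, 0.8, 1.0]
width: 0.385
gripper_force: 30.0
clock: 45.3
position: [0.5531, -0.1622, 0.2908]
ee_rot: [3.14, -0.066, 0.004]
force: [0.8, 0.8, -1.3]
width: 0.387
gripper_force: 30.0
clock: 45.8
position: [0.5366, 0.0666, 0.2894]
ee_rot: [-3.125, 0.32, -0.0]
force: [1.0, -1.4, -0.1]
width: 0.383
gripper_force: 30.0
t 45.8 pos [0.5366 0.0666 0.2894] yawy -1.775 tilt [ 0.  0. -1.] j7 -1.2 shift [-0.0576 -0.2476 -0.0005] roll 0.0014
0.3830068822866007
```

```bash
python3 -m inch '-0.012 -0.045 0 0 0.03;-0.025 -0.09 0 0 0.03;-0.04 -0.135 0 0 0.03;-0.052 -0.18 0 0 0.03;-0.057 -0.225 0 0 0.03' 30
python3 -m inch '0 -0.016 0 0 0.03;0 -0.016 0 0 0.03;0 -0.016 0 0 0.03;0 -0.016 0 0 0.03' 30
python3 - <<'E'
from h import *
n=np.array([.9793,-.2024]);t=np.array([.2024,.9793]);o=np.array([604.3,258.])
im,c=snap('wrist','w14.png');s,p,Rm=st()
np.savez('w14.npz',K=c['intrinsics'],D=c['distortion'],T=c['pose'],p=p,R=Rm)
nt=(o+n*-20+t*(8.5+38))/1000; goto(*nt,.2036,1.365-np.pi)
E
```

```text
clock: 46.3
position: [0.5257, 0.299, 0.2893]
ee_rot: [-3.125, 0.319, 0.002]
force: [1.5, -0.1, -0.1]
width: 0.388
gripper_force: 30.0
clock: 46.7
position: [0.5303, 0.3102, 0.2897]
ee_rot: [3.124, -0.325, 0.0]
force: [-0.1, -0.1, -0.7]
width: 0.386
gripper_force: 30.0
t 46.75 pos [0.5303 0.3103 0.2897] yawy -1.778 tilt [ 0. -0. -1.] j7 -1.62 shift [ 0.063  -0.0105  0.0861] roll -0.0015
```

View pics/w14.png

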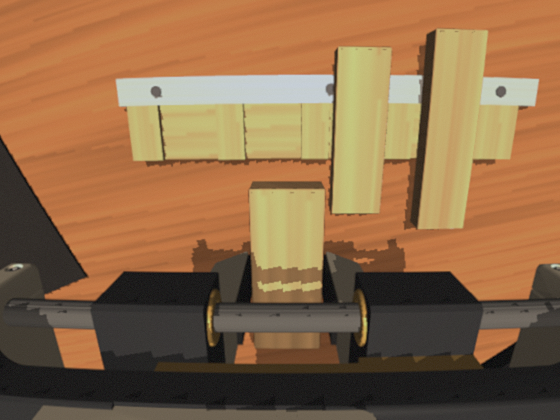

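The wrist view shows the 90 held in front of the third notch (cols 244–301, rows 105–158). The 115 and 140 are lying in place and the trunk is on the rail.

Run:
```python
from h import *
f=np.load('w14.npz');c=dict(intrinsics=f['K'],distortion=f['D'],pose=f['T']);p=f['p'];Rm=f['R']
n=np.array([.9793,-.2024]);t=np.array([.2024,.9793]);o=np.array([604.3,258.])
for nm,rc in dict(footb=(104,518),footf=(157,511),topb=(107,127),topf=(160,134),n3Lb=(106,243.5),n3Lf=(155,244.5),n3Rb=(106,302.5),n3Rf=(155,301.5),n4L=(130,161),railf=(103,270),trf=(158,270)).items():
    z=.008 if 'rail' in nm else .019
    w=unproj(c,[rc],z)[0]; q=Rm.T@(w-p); w=w[:2]*1000
    print(nm,np.round([(w-o)@n,(w-o)@t],1),'tool',np.round(q[:2]*1000,1))
for rc in [(189,250),(189,324)]:
    print('held',np.round(Rm.T@(unproj(c,[rc],p[2]-.1895+.018)[0]-p)*1000,1))
```

```text
footb [   3.1 -134.2] tool [ 86.7 170.1]
footf [ -36.1 -135.6] tool [ 47.5 171.6]
topb [1.000e-01 1.521e+02] tool [  82.7 -116.2]
topf [-38.5 151.6] tool [  44.1 -115.6]
n3Lb [-0.5 67.2] tool [ 82.4 -31.3]
n3Lf [-35.5  67.7] tool [ 47.4 -31.7]
n3Rb [-0.7 25.1] tool [82.3 10.8]
n3Rf [-35.7  25.5] tool [47.4 10.6]
n4L [-16.7 128.5] tool [ 66.  -92.6]
railf [ 1.6 48.7] tool [ 84.5 -12.8]
trf [-37.8  48.8] tool [ 45.1 -12.8]
held [ 45.1 -17.4 171.5]
held [ 45.1  16.7 171.5]
```

```bash
python3 -m inch '0.04 -0.006 0 0 0.03;0.0635 -0.009 0.02 0 0.03;0.0635 -0.009 0.045 0 0.03;0.0635 -0.009 0.06 0 0.03;0.0635 -0.009 0.06 0 0.03'
python3 -m inch '0 0 0 0 0.03;0 0 0 0 0.03'
python3 -c "
from h import *
n=np.array([.9793,-.2024]);t=np.array([.2024,.9793]);o=np.array([604.3,258.])
nt=(o+n*-19.7+t*(8.4+38))/1000; goto(*nt,.2034,1.365-np.pi)"
```

```text
clock: 47.25
position: [0.5932, 0.3073, 0.2274]
ee_rot: [3.123, -0.323, -0.005]
force: [-1.2, 0.1, -1.5]
width: 0.384
gripper_force: 30.0
clock: 47.45
position: [0.5942, 0.3082, 0.2308]
ee_rot: [-3.124, 0.32, -0.002]
force: [-0.1, -0.1, -0.3]
width: 0.385
gripper_force: 30.0
t 47.45 pos [0.5942 0.3082 0.2308] yawy -1.775 tilt [ 0.001  0.001 -1.   ] j7 -1.57 shift [0.0003 0.0007 0.0274] roll 0.0016
```

```bash
python3 -m inch '0 0.0007 0.01 0 0.03;0 0.0007 0.018 0 0.03;0 0.0007 0.024 0 0.03;0 0.0007 0.026 0 0.03;0 0.0007 0.026 0 0.03'
python3 -m inch '0 0 0.001 0 0.03;0 0 0.002 0 0.03;0 0 0.002 0 0.03'
python3 -c "
from h import *
n=np.array([.9793,-.2024]);t=np.array([.2024,.9793]);o=np.array([604.3,258.])
nt=(o+n*-19.7+t*(8.4+38))/1000; goto(*nt,.2034,1.365-np.pi)"
```

```text
clock: 47.95
position: [0.5937, 0.3075, 0.2035]
ee_rot: [-3.125, 0.32, 0.002]
force: [-2.7, -0.7, 5.4]
width: 0.385
gripper_force: 30.0
clock: 48.25
position: [0.5937, 0.3073, 0.2033]
ee_rot: [-3.124, 0.32, 0.002]
force: [-9.7, -0.5, 22.5]
width: 0.386
gripper_force: 30.0
t 48.25 pos [0.5937 0.3073 0.2033] yawy -1.775 tilt [-0.001  0.001 -1.   ] j7 -1.55 shift [ 0.0006 -0.0003 -0.0001] roll 0.0015
```

Contact is at the expected height. Release, retreat and verify numerically.

```bash
python3 -m inch '0 0 -0.0015 0 0.043;0 0 -0.0015 0 0.043;0 0 -0.0015 0 0.043'
python3 -m inch '0 0 -0.02 0 0.044;0 0 -0.05 0 0.044;-0.03 0 -0.085 0 0.05;-0.07 0 -0.085 0 0.06'
python3 -m inch '0 0 0 0 0.06;0 0 0 0 0.06;0 0 0 0 0.06'
python3 - <<'E'
from h import *
n=np.array([.9793,-.2024]);t=np.array([.2024,.9793]);o=np.array([604.3,258.])
for cam in ('wrist','top'):
    im,c=snap(cam)
    for q,z in (('trunk',.019),('slat_140',.032)):
        for d in arm.silhouettes(cam,q)[:6]:
            r=rect(c,d['region'],z); w=r[0][:2]; f=np.array([(w-o)@n,(w-o)@t])
            if abs(f).max()<220: print(cam,q,round(d['conf'],2),'rf',np.round(f,1),r[0][2:],r[1])
E
```

```text
clock: 48.55
position: [0.594, 0.3075, 0.2026]
ee_rot: [3.125, -0.32, -0.0]
force: [-0.1, -0.3, -0.2]
width: 0.469
gripper_force: 0.0
clock: 48.95
position: [0.5279, 0.32, 0.2936]
ee_rot: [-3.121, 0.325, -0.012]
force: [0.4, 1.2, -0.5]
width: 0.586
gripper_force: 0.0
clock: 49.25
position: [0.5261, 0.3214, 0.2885]
ee_rot: [-3.125, 0.321, -0.002]
force: [0.2, -0.9, 0.5]
width: 0.651
gripper_force: 0.0
wrist trunk 0.6 rf [-18.4 109.4] [87.6 40.4] 1.379
wrist slat_140 0.81 rf [-19.5 -75.5] [138.9  43.6] -0.192
wrist slat_140 0.79 rf [-20.2  47.1] [89.7 37.3] -0.204
wrist slat_140 0.71 rf [-19.7 -13.1] [114.7  38.9] -0.204
top trunk 0.73 rf [-18.2 108.4] [81.7 38.8] 1.378
top slat_140 0.93 rf [-22.  -82.9] [142.2  42. ] -0.156
top slat_140 0.81 rf [-4.2 41.2] [56.9 43. ] -0.214
top slat_140 0.63 rf [-22.8 -19.2] [118.7  44.9] -0.247
```

```bash
python3 - <<'E'
from h import *
n=np.array([.9793,-.2024]);t=np.array([.2024,.9793]);o=np.array([604.3,258.])
im,c=snap('wrist'); g=cv2.cvtColor(im,cv2.COLOR_RGB2HSV).astype(int)
for y in (-130,-120,-45,20,85,120,140):
    ys=np.linspace(12,-60,145); P=np.array([np.r_[o+n*x+t*y,10]/1000 for x in ys]); px=np.round(proj(c,P)).astype(int)
    h=g[px[:,0],px[:,1]]
    cls=''.join('R' if s<70 and v>90 else 'o' if H<16 and v>60 else 'W' if H>=17 and v>90 else '.' for H,s,v in h)
    import itertools; print(y,[(k,round(len(list(q))*.5,1)) for k,q in itertools.groupby(cls)])
E
python3 -m inch '-0.03 0.02 -0.04 0 0.06;-0.06 0.04 -0.08 0 0.06;-0.06 0.04 -0.08 0 0.06'
python3 - <<'E'
from h import *
for i in (0,):
    cc=slat('top')
    for q in ('glass','mug','notebook'):
        for d in arm.place_of('top',q)[:1]: print(q,d['conf'],d['point'])
E
```

```text
-130 [('R', 9.5), ('W', 41.5), ('o', 21.5)]
-120 [('R', 10.0), ('W', 41.5), ('o', 21.0)]
-45 [('R', 10.5), ('W', 41.0), ('o', 21.0)]
20 [('R', 10.5), ('W', 41.5), ('o', 20.5)]
85 [('R', 11.0), ('W', 41.5), ('o', 20.0)]
120 [('R', 11.5), ('W', 40.0), ('o', 21.0)]
140 [('R', 11.0), ('W', 42.0), ('o', 19.5)]
clock: 49.9
position: [0.4578, 0.2927, 0.3708]
ee_rot: [-3.123, 0.323, -0.002]
force: [-0.0, 0.2, -0.0]
width: 0.65
gripper_force: 0.0
0.94 [284. 204.] [329.3 105.6  88.5  36.4] -1.069 
0.84 [202. 180.] [568.5 183.5 143.8  41.2] -0.161 
0.76 [200. 157.] [583.  248.  117.   41.4] -0.196 
0.74 [277. 278.] [ 343.1 -118.8   88.8   37.7] 1.253 
0.73 [279. 157.] [333.5 236.2  93.9  41.3] -1.161 
0.59 [194. 137.] [593.  308.   97.7  48. ] -0.188 
glass 0.82 [144.9, 198.6]
mug 0.79 [146.9, 283.8]
notebook 0.98 [269.9, 424.6]
```

```bash
python3 -c "
from cell import arm
print(arm.sign_off())"
```

```text
the job is handed in; nothing more can be done
None
```

I handed the job in at about 50 s of robot time: the trunk is flush against the rail and the 140, 115 and 90 slats lie in their own notches, centred across it. The 65 was not there, so its notch stays empty, and I left the glass, mug and notebook alone.

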